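Set the fry cutter's stop screw to the setting block

TASK

Push the setting block along its channel until its nose is well under the stop screw, then put the square box driver on the screw and wind it down, with the driver only, until the block just drags: sliding it by its knob should take a light pull of about 6 to 7 newtons, neither loose nor jammed. Feel this by drawing the block a little to and fro, never squeeze it hard, and leave it at rest under the screw with that drag. The driver may stay on the screw; leave the bowl, mug and tin where they are.

Things in the scene. Friction and masses are not known exactly. Their poses are not given: they have to be found in the camera images.
- machine: fixed bench-top fry cutter: bed 130 x 380 mm, top 12 mm above the counter; on its -x side a grey column and arm (arm top at 84 mm); knife frame 97 mm high at y = +105 mm. Origin on the counter, under the stop screw's axis. y is the way the block is pushed in; the channel runs from y = -230 to +20 mm between two rails, 35 mm apart and 12 mm high, centred on x = 0
- stop_screw: vertical stop screw in the arm, with its round 20 mm black foot below; origin on its axis at the underside of a 36 mm wide, 4 mm thick flange. The foot does not turn; it is sprung, 4 N per mm. Its underside lies 52.5 mm below the origin, give or take 2.5 mm of unknown fitting error, so poses do not tell it exactly; at the start it clears the block by 1.5 to 9.5 mm
- screw_turn (a joint): turn of the screw (rad), growing clockwise seen from above; the screw sinks 6 mm per rad (coarse quick thread), turns stiffly (0.25 N m) and stays where it is left. Between -0.25 and 0.25 at the start, can reach 3.5
- screw_head (a point): middle of the top of the screw's 16 mm square head, 12 mm high, on the flange; 16 mm above the stop_screw origin. A 6 mm high pilot cone stands on it. Turns with the screw; x and y axes square to its flats. A seated driver's mouth rests on the flange, 12 mm below this point
- block_nose (a point): setting block: aluminium bar 31 mm wide, 150 mm long, 24 mm high, about 0.28 kg, lying in the channel; this point is in the middle of its front (nose) face, 12 mm above its underside. y points along the bar, towards the nose. Friction coefficient with bed and foot 0.5 to 0.7, so it slides at about 1.7 N when free
- block_knob (a point): middle of the upright round knob (18 mm wide, 30 mm high) at the block's rear end, 138 mm behind the nose; 51 mm above the counter. The place to grip the block from above
- driver_grip (a point): square box driver, upright, 100 mm tall, 0.16 kg; this point is in its wooden handle (28 x 28 mm, 52 mm high), 28 mm below the top and 72 mm above the mouth, near its centre of mass; x and y square to the flats. Its socket, 18 mm square and 22 mm deep, is in line with the handle: handle and screw-head flats must be parallel within 0.1 rad, at any quarter turn, to engage. It stands by itself on the screw
- stand: fixed black base 80 x 80 x 10 mm with a 15 mm square stub 13 mm high, over which the driver's socket stands at the start (its mouth 10 mm above the counter); origin under its centre on the counter
- bowl: white bowl, 110 mm wide and 50 mm high, a bystander; origin at the centre of its underside
- tin: metal tin, 70 mm wide and 45 mm high, a bystander; origin at the centre of its underside
- mug: blue mug, 80 mm wide and 80 mm high, a bystander; origin at the centre of its underside

How it is judged:
By the outcome, as a careful person would: the job done as asked, in the order asked, and still so for the second after the job is handed in, with the robot touching nothing.
It also fails if it takes over 72 s, if anything falls off the work surface, if the arm or the gripper's body presses on something with over 40 N, if the wrist force passes 120 N, or if a joint passes its speed limit or range.

ROBOT

A 6-joint arm with a two-finger parallel gripper is mounted at the origin on the work surface. World frame = base frame: x ahead of the robot, y to its left, z up, the work surface at z = 0. Lengths are in m, angles in rad, forces in N, time in s.
With the tool pointing down it reaches from about 0.375 to 0.975 m from the base axis. Payload 3.8 kg.
Tool frame: the origin (TCP) lies at the very end of the fingers, on their centre line; the grasp point (between the pads) lies 19 mm behind it (ctrl.pinch_z is the distance from the TCP to the grasp point, in m); z points along the fingers, y is the direction in which the jaws open and shut (so a half turn about z gives the same grasp; the last joint's range is limited). The gripper opens to 85 mm and grips with 20 to 120 N. Pads are 22 mm wide; open, the fingers measure 114 mm over their backs; the gripper's body (76 mm by 85 mm) begins 54 mm behind the grasp point. The pads swing forward as they close: fully open they stand 13 mm farther back than shut.
Start: joints at [1.142, 0.264, 1.604, -0, 1.274, -0.037], TCP at [0.258, 0.624, 0.198] pointing down, gripper open.
Joint ranges: [-2.63, 2.63], [-0.94, 2.18], [0.31, 2.57], [-1.31, 4.45], [0, 2.66], [-2.55, 2.55]. Speed limits (rad/s): [2.57, 2.57, 3.14, 3.14, 3.14, 3.14].

INTERFACE

Orientations are given as a unit quaternion [w, x, y, z].
In Python, from rig import readout, optics, ctrl gives the robot as it stands.
- The arm moves only by the shell command python3 -m crank 'ROWS' [OPENING] [FORCE]. ROWS is JSON, a list of rows, each an object of numbers: "tx", "ty", "tz": the shift along the tool's x, y, z in cm; "rx", "ry", "rz": the turn, a rotation vector about the tool's x, y, z in rad. In form: [{"tx": .., "ty": .., "tz": .., "rx": .., "ry": .., "rz": ..}, ...]. A call has 1 to 20 rows; each row is the pose to reach, as a shift and turn from the pose commanded when the call began, along the tool's axes at that moment; what a row does not reach only later rows make up. A row lasts 1/8 s, in which the tool goes at most 62.5 mm and 10.7 degrees, less where a joint would pass 70% of its speed; a pose out of reach is approached as far as the arm can. A call with a gripper value outside its range is refused whole. OPENING is the opening, from 0 (shut) to 1 (fully open), set as the call begins (- or left out, the last holds). The fingers move at their own pace and stop on an object; FORCE is the grip in N (left out, the last holds). Time passes only in rows, so rows that repeat a pose let the fingers close. It gives the time, the measured TCP pose, the force and the opening at its end, in the units of the state.
- readout.read_state(): the state, without advancing time (a new reading comes with each control period).
- optics.get_image(name): name is "scene" or "top"; returns a dict with "image" (400x640x3 uint8, red, green, blue), "z_map" (400x640 float32, m along the optical axis (not along the pixel's ray), 0 where there is no reading), "intrinsics" (3x3 intrinsics, pixels), "xyz" and "rotation" of the camera in the world. Camera axes: x right, y up, looking along -z (the intrinsics and any distortion apply to the point x, -y, -z); pixel columns grow to the right and rows downward; lengths in m; the calibration is good to about 2 mm. A picture is of the moment at which its call begins.
- ctrl.job_done(): hands the job in, once; it reports no verdict.
The state is a dict: "t": time; "q": joint angles; "joint_velocities": joint speeds; "joint_torque": joint torques, N m; "position": TCP position; "eef_rot": TCP orientation; "force": force on the tool from outside, world axes, zero at the start; "ft_torque": the same for the moment, N m; "grip_width": finger opening in m.
Only numpy, scipy, OpenCV 4.12 (cv2) and the standard library are available. Lean on these libraries where they do the work, as an engineer would, in place of code of your own. Each camera call takes 0.05 s, during which the arm holds its last target.

## Working session

There is one attempt and no reset: what is moved stays moved. The work goes in short steps, Python scripts to look and compute and a shell command to move; the robot and the scene stay as the last step left them, time stands still between calls to the robot, and variables do not carry over. Pictures are saved under pics/ and viewed, and the job is handed in when it is done.

```bash
ls; mkdir -p pics; python3 - <<'E'
from rig import readout, optics, ctrl
import cv2, numpy as np
s=readout.read_state(); print(s); print(ctrl.pinch_z)
for n in("scene","top"):
    d=optics.get_image(n); cv2.imwrite(f"pics/{n}0.png",d["image"][:,:,::-1]); print(n,d["intrinsics"],d["xyz"],d["rotation"],[k for k in d])
    np.savez(f"{n}0.npz",**{k:np.array(v) for k,v in d.items()})
E
```

```text
pics
{'t': 0.0, 'q': array([ 1.14207537e+00,  2.64792080e-01,  1.60537565e+00,  1.03133246e-05,
        1.27370884e+00, -3.69075382e-02]), 'joint_velocities': array([-0.0025556 , -0.00059836, -0.00081329, -0.00032775, -0.00010347,
        0.00034373]), 'joint_torque': array([ 1.43837551e-04, -5.15128398e+01, -3.67302096e+01,  2.90598646e-04,
        1.29886487e-02,  2.70825836e-05]), 'position': array([0.25742395, 0.62310678, 0.196335  ]), 'eef_rot': array([-2.68264636e-04,  1.94657339e-01,  9.80870642e-01, -1.11001073e-03]), 'force': array([-0.32189775,  0.35231225, -0.72322036]), 'ft_torque': array([ 0.00992221,  0.00609913, -0.03313506]), 'grip_width': 0.08525918965207328}
0.0187
scene [[432.62577042   0.         324.82624087]
 [  0.         432.62577042 203.502505  ]
 [  0.           0.           1.        ]] [1.25351414 0.56626522 0.88656795] [0.36689095 0.17042281 0.38692042 0.82863725] ['image', 'z_map', 'intrinsics', 'xyz', 'rotation']
top [[364.37359678   0.         327.69402651]
 [  0.         364.37359678 194.84629035]
 [  0.           0.           1.        ]] [ 0.44125516 -0.04918101  1.07355543] [-0.70163731 -0.0399522   0.05721737  0.70910865] ['image', 'z_map', 'intrinsics', 'xyz', 'rotation']
```

View pics/scene0.png

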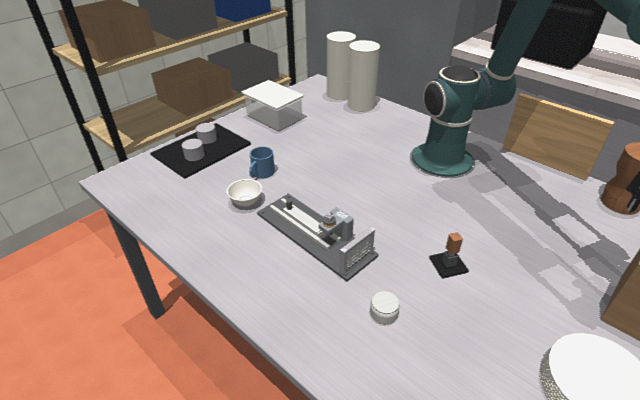

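View pics/top0.png

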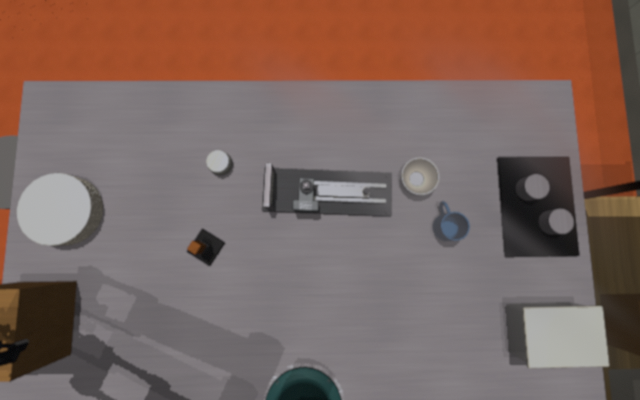

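The scene picture shows the machine at the centre and the driver on its stand at about (453,245). The top view has the screw at about (307,187), the knob at about (376,193) and the driver at about (197,247). Next I'll zoom in.

```bash
cat > h.py <<'E'
import numpy as np, cv2
from scipy.spatial.transform import Rotation as R
from rig import readout, optics, ctrl
def load(n): return dict(np.load(n))
def rot(d): q=d["rotation"]; return R.from_quat([q[1],q[2],q[3],q[0]]).as_matrix()
def ray(d,u,v):
    K=d["intrinsics"]; c=np.array([(u-K[0,2])/K[0,0],-(v-K[1,2])/K[1,1],-1.]); return rot(d)@c
def onz(d,u,v,z):
    r=ray(d,u,v); o=np.array(d["xyz"]); return o+r*(z-o[2])/r[2]
def proj(d,p):
    K=d["intrinsics"]; c=rot(d).T@(np.array(p)-d["xyz"]); return np.array([K[0,0]*c[0]/-c[2]+K[0,2], K[1,1]*-c[1]/-c[2]+K[1,2]])
def cloud(d):
    v,u=np.mgrid[0:400,0:640]; K=d["intrinsics"]; z=d["z_map"]
    c=np.stack([(u-K[0,2])/K[0,0]*z,-(v-K[1,2])/K[1,1]*z,-z],-1); return c@rot(d).T+d["xyz"]
def tri(d1,p1,d2,p2):
    a,b=ray(d1,*p1),ray(d2,*p2); a/=np.linalg.norm(a); b/=np.linalg.norm(b)
    o1,o2=np.array(d1["xyz"]),np.array(d2["xyz"])
    s=np.linalg.lstsq(np.stack([a,-b],1),o2-o1,rcond=None)[0]; x,y=o1+s[0]*a,o2+s[1]*b
    return (x+y)/2, np.linalg.norm(x-y)
def crop(d,x0,y0,w,h,f,name):
    im=cv2.resize(d["image"][y0:y0+h,x0:x0+w],None,fx=f,fy=f,interpolation=cv2.INTER_CUBIC); cv2.imwrite(name,im[:,:,::-1])
def snap(n,name):
    d=optics.get_image(n); np.savez(name,**{k:np.array(v) for k,v in d.items()}); return d
E
python3 - <<'E'
from h import *
s=load("scene0.npz"); t=load("top0.npz")
crop(t,180,140,220,130,3.6,"pics/tc.png"); crop(s,250,180,230,150,3.4,"pics/sc.png")
for n,d in(("s",s),("t",t)):
    c=cloud(d)
    for u,v in ([(600,100),(250,300)] if n=="t" else [(300,320)]): print(n,u,v,c[v,u])
E
```

```text
s 300 320 [ 0.83462039  0.1023378  -0.00332662]
t 600 100 [ 1.19373106 -1.56028514 -0.75448628]
t 250 300 [ 0.28945237  0.14862962 -0.00034729]
```

View pics/tc.png

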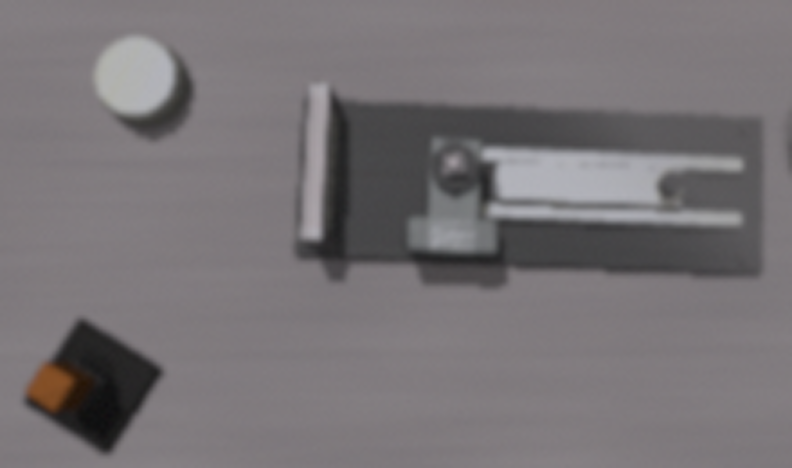

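View pics/sc.png

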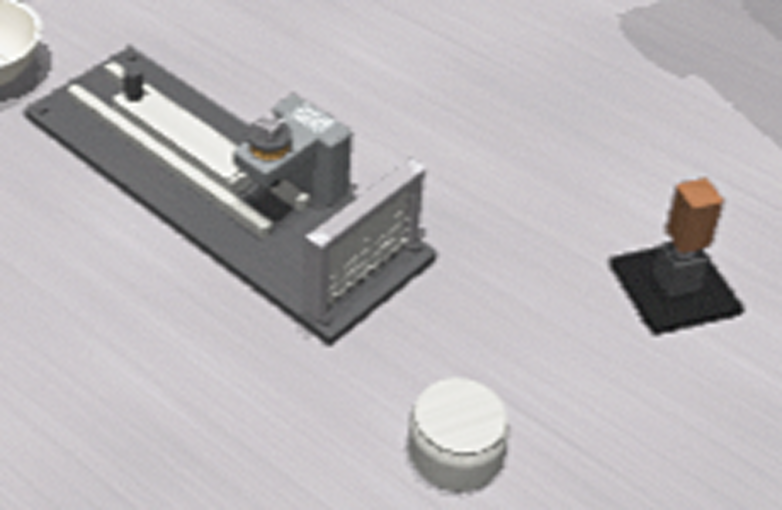

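Top crop: the bed runs from about (298,100) to (762,272), the screw is at (455,165), the knob at (672,188) and the handle top at (53,388). The scene crop shows the same layout. The knife frame is at +y (image left in the top view) and the column faces the robot. Now I'll measure.

```bash
python3 - <<'E'
from h import *
s=load("scene0.npz"); t=load("top0.npz")
T=lambda x,y:(180+(x+.5)/3.6-.5,140+(y+.5)/3.6-.5); S=lambda x,y:(250+(x+.5)/3.4-.5,180+(y+.5)/3.4-.5)
np.set_printoptions(precision=4,suppress=True)
print("bed top cam", [onz(t,*T(*p),.012)[:2] for p in((762,118),(761,273),(298,258))])
print("bed scene z0.012", [onz(s,*S(*p),.012)[:2] for p in((330,338),(26,110),(437,254),(130,46))])
print("rail ends top", [onz(t,*T(*p),.024)[:2] for p in((743,163),(743,219))])
# automated: rails/bed via height in both clouds
for n,d in(("s",s),("t",t)):
    c=cloud(d); hsv=cv2.cvtColor(d["image"],cv2.COLOR_RGB2HSV)
    reg=(c[...,0]>.35)&(c[...,0]<.75)&(c[...,1]>-.3)&(c[...,1]<.35)
    o=reg&(hsv[...,0]<15)&(hsv[...,1]>140); o=cv2.morphologyEx(o.astype(np.uint8),cv2.MORPH_OPEN,np.ones((2,2)))>0
    p=c[o]; p=p[p[:,1]>.15]; print(n,"orange",len(p),p.min(0),p.max(0),np.median(p,0))
    top=p[p[:,2]>.106]; print(len(top), top.mean(0) if len(top) else None)
    k=reg&(c[...,2]>.05)&(c[...,2]<.09)&(c[...,1]<-.05); p=c[k]; print(n,"knob",len(p),p.mean(0) if len(p) else "",p.min(0) if len(p) else "",p.max(0) if len(p) else "")
    print(n,"noise counter", c[reg&(hsv[...,1]<30)][:,2].std())
E
```

```text
bed top cam [array([ 0.6538, -0.2665]), array([ 0.5254, -0.261 ]), array([0.5414, 0.1146])]
bed scene z0.012 [array([0.6709, 0.1118]), array([ 0.6521, -0.2629]), array([0.5453, 0.1196]), array([ 0.5244, -0.2601])]
rail ends top [array([ 0.6143, -0.2471]), array([ 0.5683, -0.2456])]Traceback (most recent call last):
  File "<stdin>", line 13, in <module>
    return umr_minimum(a, axis, None, out, keepdims, initial, where)
ValueError: zero-size array to reduction operation minimum which has no identity
```

```bash
python3 - <<'E'
from h import *
np.set_printoptions(precision=4,suppress=True)
s=load("scene0.npz"); t=load("top0.npz")
S=lambda x,y:(250+(x+.5)/3.4-.5,180+(y+.5)/3.4-.5)
for n,d,bx in(("s",s,(430,225,490,290)),("t",t,(180,225,230,270))):
    c=cloud(d); im=d["image"].astype(int); x0,y0,x1,y1=bx
    m=np.zeros(im.shape[:2],bool); m[y0:y1,x0:x1]=True
    o=m&(im[...,0]-im[...,2]>40)
    p=c[o]; print(n,"orange",o.sum(),p.min(0),p.max(0))
    b=im[...,0]>(145 if n=="t" else 170)
    tp=o&(c[...,2]>.104); print(tp.sum(),c[tp].mean(0))
    print([tuple(im[v,u]) for u,v in ((194,247),(191,248),(203,249))] if n=="t" else "")
    # black base
    k=m&(im.sum(-1)<130); cs,_=cv2.findContours(k.astype(np.uint8),cv2.RETR_EXTERNAL,cv2.CHAIN_APPROX_NONE)
    cc=max(cs,key=cv2.contourArea)
    w=np.array([onz(d,*q[0],.010)[:2] for q in cc],np.float32); r=cv2.minAreaRect(w); print("base",r)
    reg=(c[...,0]>.5)&(c[...,0]<.68)&(c[...,2]>.046)&(c[...,2]<.09)&(c[...,1]<-.1)&(c[...,1]>-.26)
    p=c[reg]; print("knob",len(p),p.mean(0),p.min(0),p.max(0))
crop(t,185,230,45,40,14,"pics/td.png"); crop(s,430,225,55,60,10,"pics/sd.png")
crop(t,290,170,100,45,8,"pics/tk.png"); crop(s,255,190,110,75,7.2,"pics/sk.png")
E
```

```text
s orange 225 [ 0.3086  0.2396 -0.0017] [1.2535 0.5663 0.8866]
91 [0.4516 0.2818 0.1177]

base ((0.44455069303512573, 0.27968645095825195), (0.07768678665161133, 0.07639408856630325), 57.29244613647461)
knob 45 [ 0.5947 -0.1805  0.0605] [ 0.5831 -0.1926  0.0484] [ 0.6032 -0.1739  0.0697]
t orange 124 [ 0.424  -0.0492  0.0101] [0.4565 0.3256 1.0736]
111 [0.4418 0.2732 0.1188]
[(np.int64(131), np.int64(78), np.int64(39)), (np.int64(131), np.int64(79), np.int64(39)), (np.int64(34), np.int64(22), np.int64(15))]
base ((0.44084805250167847, 0.27508819103240967), (0.0732961967587471, 0.07259317487478256), 58.17365646362305)
knob 39 [ 0.5932 -0.1816  0.0645] [ 0.5857 -0.1905  0.0467] [ 0.602  -0.1733  0.0692]
```

View pics/td.png

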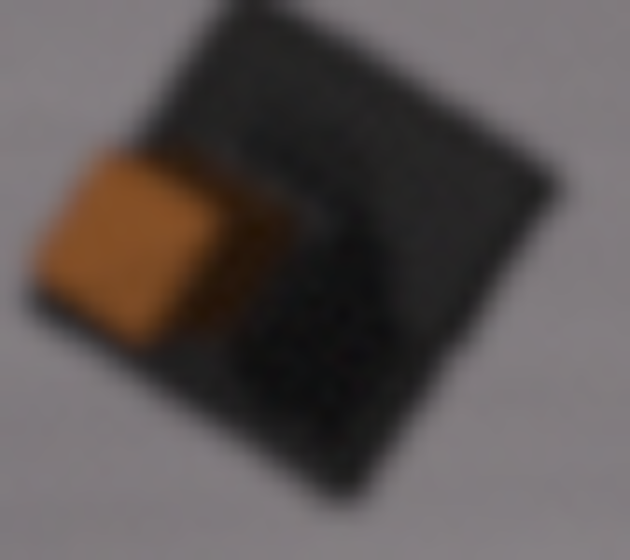

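View pics/sd.png

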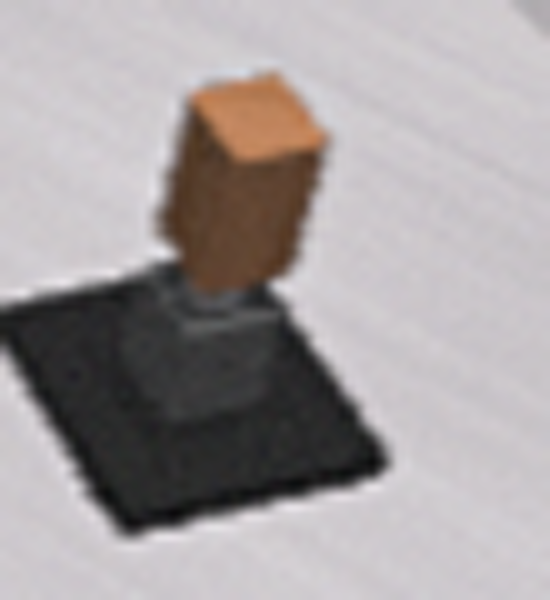

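View pics/tk.png

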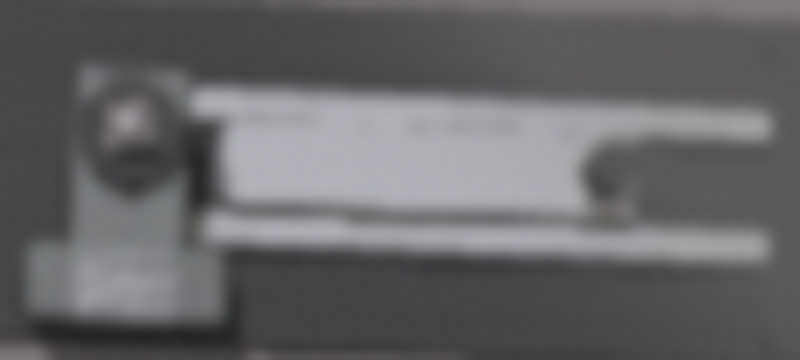

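View pics/sk.png

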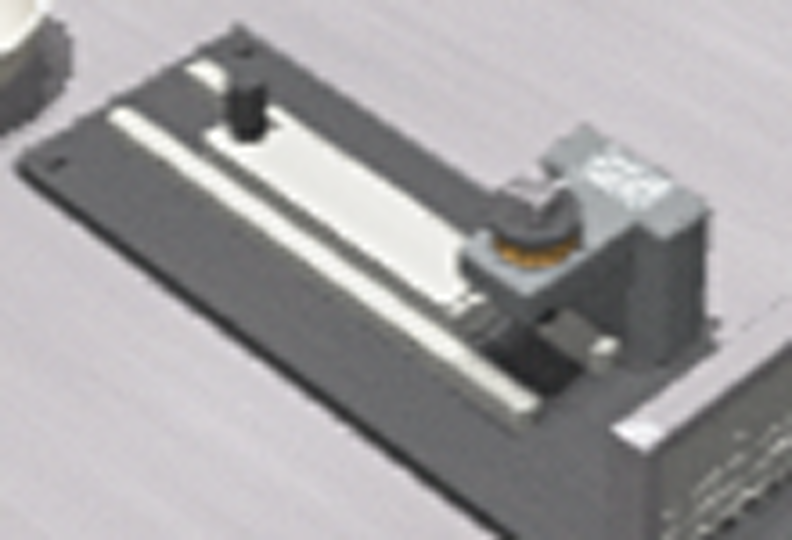

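```bash
python3 - <<'E'
from h import *
np.set_printoptions(precision=4,suppress=True)
s=load("scene0.npz"); t=load("top0.npz")
f=lambda ox,oy,k:(lambda x,y:(ox+(x+.5)/k-.5,oy+(y+.5)/k-.5))
TD,SD,TK,SK=f(185,230,14),f(430,225,10),f(290,170,8),f(255,190,7.2)
for d,F,q in((t,TD,[(110,150),(220,215),(140,348),(35,265)]),(s,SD,[(190,100),(275,75),(328,135),(240,162)])):
    w=np.array([onz(d,*F(*p),.110)[:2] for p in q]); print(w.mean(0)); r=cv2.minAreaRect(w.astype(np.float32)); print(r)
    for i in range(4):
        e=w[(i+1)%4]-w[i]; print(np.linalg.norm(e), np.degrees(np.arctan2(e[1],e[0])))
for nm,zt in (("flange",(135,135)),): pass
print("tri handle", tri(t,TD(127,245),s,SD(258,118)))
print("knob top", tri(t,TK(603,170),s,SK(246,85)))
print("knob top plane",onz(t,*TK(603,168),.066), onz(s,*SK(246,85),.066))
c=cloud(s);ct=cloud(t)
# screw region heights
for d,c,F,(a,b) in((t,ct,TK,(130,120)),(s,c,SK,(540,195))):
    u,v=map(int,np.round(F(a,b))); print(c[v-4:v+5,u-3:u+4,2].round(3))
E
```

```text
[0.441  0.2764]
((0.44029921293258667, 0.2768361568450928), (0.024949904531240463, 0.027864869683980942), 59.44879150390625)
0.024047966864958234 -120.55119590647844
0.027867802239179076 150.2804436901929
0.025153859833291582 52.147385156701915
0.024673098553686195 -31.70643916818121
[0.4413 0.2781]
((0.4415316879749298, 0.27801942825317383), (0.023790741339325905, 0.02661272883415222), 63.31797790527344)
0.02573510667305009 153.31795770587632
0.023602767928662696 62.958852745378806
0.026465465964293562 -26.274118820818778
0.023806908297211396 -118.7946763540278
tri handle (array([0.4406, 0.2772, 0.1087]), np.float64(0.0011025635333978979))
knob top (array([ 0.5922, -0.1805,  0.0633]), np.float64(0.0021780261797601894))
knob top plane [ 0.5918 -0.1793  0.066 ] [ 0.5949 -0.179   0.066 ]
[[0.099 0.101 0.101 0.102 0.1   0.101 0.099]
 [0.111 0.111 0.116 0.113 0.112 0.111 0.101]
 [0.113 0.114 0.116 0.117 0.116 0.111 0.098]
 [0.112 0.117 0.122 0.117 0.117 0.113 0.098]
 [0.116 0.116 0.119 0.12  0.114 0.113 0.101]
 [0.11  0.114 0.117 0.117 0.117 0.112 0.098]
 [0.112 0.114 0.113 0.111 0.111 0.112 0.1  ]
 [0.107 0.111 0.104 0.101 0.098 0.099 0.101]
 [0.101 0.101 0.102 0.1   0.095 0.099 0.099]]
[[-0.002  0.116  0.117  0.08   0.08   0.083  0.085]
 [ 0.117  0.116  0.119  0.117  0.08   0.081  0.086]
 [ 0.116  0.115  0.116  0.114  0.113  0.113  0.084]
 [ 0.113  0.115  0.112  0.116  0.11   0.111  0.099]
 [ 0.108  0.112  0.11   0.109  0.107  0.105  0.1  ]
 [ 0.111  0.111  0.111  0.107  0.107  0.101  0.098]
 [ 0.105  0.104  0.107  0.106  0.1    0.099  0.1  ]
 [ 0.103  0.101  0.103  0.103  0.097  0.098  0.097]
 [ 0.102  0.1    0.099  0.1    0.1    0.1    0.099]]
```

```bash
python3 - <<'E'
from h import *
np.set_printoptions(precision=4,suppress=True)
s=load("scene0.npz"); t=load("top0.npz")
for n,d,b in(("t",t,(290,170,325,205)),("s",s,(315,200,350,232))):
    c=cloud(d); m=np.zeros((400,640),bool); m[b[1]:b[3],b[0]:b[2]]=True
    h=m&(c[...,2]>.1055)&(c[...,2]<.125); v,u=np.nonzero(h); print(n,"head px",h.sum(),u.mean(),v.mean(), onz(d,u.mean(),v.mean(),.111))
    if n=="t":
        w=np.array([onz(d,a,e,.111)[:2] for a,e in zip(u,v)],np.float32); print(cv2.minAreaRect(w))
    p=c[m&(c[...,2]>.097)&(c[...,2]<.1035)]; print("flange pts",p.mean(0), np.median(p[:,2]))
    if n=="t": 
        a=m&(c[...,2]>.092)&(c[...,2]<.125); v,u=np.nonzero(a); w=np.array([onz(d,x,y,.099)[:2] for x,y in zip(u,v)],np.float32); print("circle",cv2.minEnclosingCircle(w),w.mean(0))
# rails: bright pix in top image, z .018-.03
c=cloud(t); g=t["image"].mean(-1)
crop(t,296,176,22,24,25,"pics/th.png"); crop(s,318,206,30,26,20,"pics/sh.png")
# z bias: known heights: arm top .084, counter 0
a=c[188:212,296:316,2]; print(np.round(a[::3,::2],3))
ct=c[100:150,250:420,2]; print("counter t",ct.mean(),ct.std()); cs=cloud(s)[280:310,200:260,2]; print("counter s",cs.mean(),cs.std())
E
```

```text
t head px 38 305.39473684210526 184.68421052631578 [ 0.6023 -0.0143  0.111 ]
((0.6015113592147827, -0.014523983933031559), (0.0133684566244483, 0.016264047473669052), 89.72435760498047)
flange pts [ 0.6021 -0.015   0.1002] 0.1003455405689021
circle ((0.6023743152618408, -0.01412961259484291), 0.018191343173384666) [ 0.6025 -0.0145]
s head px 36 328.55555555555554 216.11111111111111 [ 0.6023 -0.0138  0.111 ]
flange pts [ 0.6063 -0.0123  0.0996] 0.09925571354267348
[[0.016 0.011 0.099 0.101 0.111 0.101 0.099 0.099 0.087 0.013]
 [0.007 0.013 0.084 0.085 0.1   0.102 0.099 0.085 0.088 0.009]
 [0.013 0.013 0.084 0.085 0.083 0.084 0.083 0.085 0.086 0.013]
 [0.012 0.012 0.088 0.083 0.086 0.084 0.084 0.085 0.082 0.022]
 [0.08  0.083 0.086 0.083 0.085 0.088 0.086 0.085 0.087 0.083]
 [0.09  0.084 0.086 0.086 0.082 0.087 0.085 0.084 0.084 0.086]
 [0.081 0.083 0.086 0.085 0.085 0.083 0.085 0.084 0.083 0.086]
 [0.08  0.081 0.086 0.082 0.082 0.086 0.083 0.084 0.082 0.082]]
counter t 0.005504424722801684 0.06968445914289978
counter s -0.026768955071336555 0.1636844900607455
```

View pics/th.png

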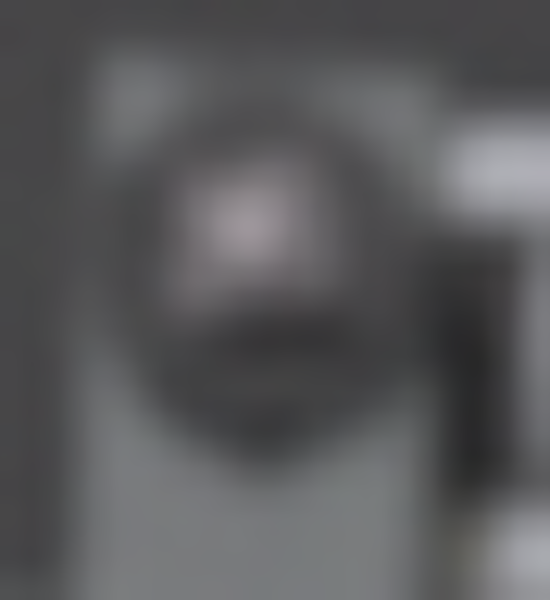

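View pics/sh.png

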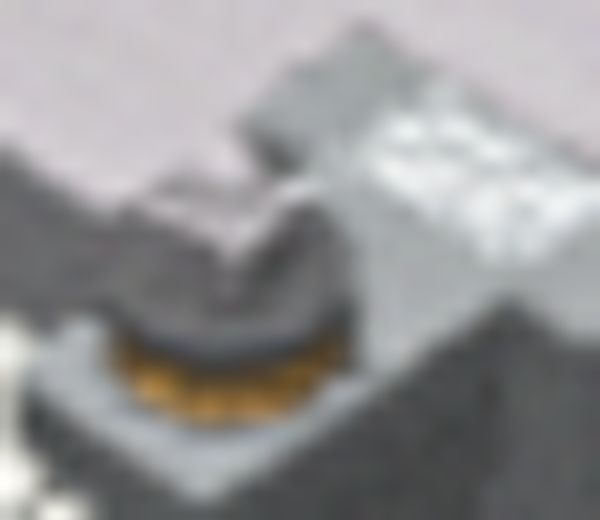

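Both views agree on the screw axis at about (0.602, -0.014). In sh.png the head's top corners are at about (145,200), (230,250) and (322,185). I'll work out the head yaw and then the approach to the knob.

```bash
cat >> h.py <<'E'
def go(x,y,z,yaw=None,s=None):
    """rows needed (cm, rad) from measured pose to TCP at x,y,z with tool down and tool-y axis at world angle yaw (mod pi)"""
    s=s or readout.read_state(); q=s["eef_rot"]; Rm=R.from_quat([q[1],q[2],q[3],q[0]]); 
    d=Rm.inv().apply(np.array([x,y,z])-s["position"])*100
    ty=Rm.apply([0,1,0]); cur=np.arctan2(ty[1],ty[0]); out={"t":round(float(s["t"]),3),"cm":d.round(2),"yaw":round(cur,4)}
    if yaw is not None:
        best=None
        for k in(-1,0,1):
            Y=yaw+k*np.pi; Rt=R.from_matrix(np.array([[-np.sin(Y)*-1*-1,np.cos(Y),0],[np.cos(Y),np.sin(Y),0],[0,0,-1]]).astype(float))
            rv=(Rm.inv()*Rt).as_rotvec()
            j6=s["q"][5]+rv[2]
            out[f"k{k}"]=(rv.round(4),"j6~",round(j6,2))
    print(out)
E
python3 - <<'E'
from h import *
np.set_printoptions(precision=4,suppress=True)
s=load("scene0.npz")
F=lambda x,y:(318+(x+.5)/20-.5,206+(y+.5)/20-.5)
w=[onz(s,*F(*p),.111)[:2] for p in((145,200),(230,250),(322,185))]
print(w)
for i in(0,1):
    e=w[i+1]-w[i]; print(np.linalg.norm(e),np.degrees(np.arctan2(e[1],e[0])))
Y=1.2;M=np.array([[-np.sin(Y),np.cos(Y),0],[np.cos(Y),np.sin(Y),0],[0,0,-1]]);print(np.linalg.det(M))
go(.592,-.180,.12,np.pi/2-.048)
E
```

```text
[array([ 0.6073, -0.0229]), array([ 0.6072, -0.0077]), array([ 0.589 , -0.0072])]
0.015247636238153079 90.67779754143814
0.018167269752925676 178.6028075248522
1.0
{'t': 0.1, 'cm': array([-61.59, -61.44,   7.77]), 'yaw': np.float64(1.179), 'k-1': (array([-0.0006,  0.0028,  2.7978]), 'j6~', np.float64(2.76)), 'k0': (array([-0.002 , -0.0005, -0.3438]), 'j6~', np.float64(-0.38)), 'k1': (array([-0.0006,  0.0028,  2.7978]), 'j6~', np.float64(2.76))}
```

```bash
python3 -m crank '[{"tx":-61.6,"ty":-61.4,"tz":0,"rz":-0.344},{"tx":-61.6,"ty":-61.4,"tz":0,"rz":-0.344},{"tx":-61.6,"ty":-61.4,"tz":0,"rz":-0.344},{"tx":-61.6,"ty":-61.4,"tz":0,"rz":-0.344},{"tx":-61.6,"ty":-61.4,"tz":0,"rz":-0.344},{"tx":-61.6,"ty":-61.4,"tz":0,"rz":-0.344},{"tx":-61.6,"ty":-61.4,"tz":0,"rz":-0.344},{"tx":-61.6,"ty":-61.4,"tz":0,"rz":-0.344},{"tx":-61.6,"ty":-61.4,"tz":0,"rz":-0.344},{"tx":-61.6,"ty":-61.4,"tz":0,"rz":-0.344},{"tx":-61.6,"ty":-61.4,"tz":0,"rz":-0.344},{"tx":-61.6,"ty":-61.4,"tz":0,"rz":-0.344},{"tx":-61.6,"ty":-61.4,"tz":0,"rz":-0.344},{"tx":-61.6,"ty":-61.4,"tz":0,"rz":-0.344},{"tx":-61.6,"ty":-61.4,"tz":4,"rz":-0.344},{"tx":-61.6,"ty":-61.4,"tz":9,"rz":-0.344},{"tx":-61.6,"ty":-61.4,"tz":9,"rz":-0.344}]' 0.5 20; python3 -c "
from h import *
go(.592,-.180,.042,1.523)"
```

```text
{'t': 0.1, 'cm': array([-61.59, -61.42,  15.57]), 'yaw': np.float64(1.179), 'k-1': (array([-6.0000e-04,  2.8000e-03,  2.7976e+00]), 'j6~', np.float64(2.76)), 'k0': (array([-0.002 , -0.0005, -0.344 ]), 'j6~', np.float64(-0.38)), 'k1': (array([-6.0000e-04,  2.8000e-03,  2.7976e+00]), 'j6~', np.float64(2.76))}validation failed for argument at $[0]...
```

```bash
python3 -m crank '[{"tx":-61.6,"ty":-61.4,"tz":0,"rx":0,"ry":0,"rz":-0.344},{"tx":-61.6,"ty":-61.4,"tz":0,"rx":0,"ry":0,"rz":-0.344},{"tx":-61.6,"ty":-61.4,"tz":0,"rx":0,"ry":0,"rz":-0.344},{"tx":-61.6,"ty":-61.4,"tz":0,"rx":0,"ry":0,"rz":-0.344},{"tx":-61.6,"ty":-61.4,"tz":0,"rx":0,"ry":0,"rz":-0.344},{"tx":-61.6,"ty":-61.4,"tz":0,"rx":0,"ry":0,"rz":-0.344},{"tx":-61.6,"ty":-61.4,"tz":0,"rx":0,"ry":0,"rz":-0.344},{"tx":-61.6,"ty":-61.4,"tz":0,"rx":0,"ry":0,"rz":-0.344},{"tx":-61.6,"ty":-61.4,"tz":0,"rx":0,"ry":0,"rz":-0.344},{"tx":-61.6,"ty":-61.4,"tz":0,"rx":0,"ry":0,"rz":-0.344},{"tx":-61.6,"ty":-61.4,"tz":0,"rx":0,"ry":0,"rz":-0.344},{"tx":-61.6,"ty":-61.4,"tz":0,"rx":0,"ry":0,"rz":-0.344},{"tx":-61.6,"ty":-61.4,"tz":0,"rx":0,"ry":0,"rz":-0.344},{"tx":-61.6,"ty":-61.4,"tz":0,"rx":0,"ry":0,"rz":-0.344},{"tx":-61.6,"ty":-61.4,"tz":4,"rx":0,"ry":0,"rz":-0.344},{"tx":-61.6,"ty":-61.4,"tz":9,"rx":0,"ry":0,"rz":-0.344},{"tx":-61.6,"ty":-61.4,"tz":9,"rx":0,"ry":0,"rz":-0.344}]' 0.5 20; python3 -c "
from h import *
go(.592,-.180,.042,1.523)"
```

```text
t: 2.22
position: [0.5878, -0.1775, 0.102]
eef_rot: [-0.006, 0.024, 1.0, 0.002]
force: [0.1, -0.9, 0.6]
grip_width: 0.0429
{'t': 2.225, 'cm': array([-0.5 , -0.25,  6.  ]), 'yaw': np.float64(1.5225), 'k-1': (array([-0.0176, -0.0052,  3.1411]), 'j6~', np.float64(1.28)), 'k0': (array([ 0.0033, -0.0112, -0.0005]), 'j6~', np.float64(-1.86)), 'k1': (array([-0.0176, -0.0052,  3.1411]), 'j6~', np.float64(1.28))}
```

```bash
python3 -m crank '[{"tx":-0.4,"ty":-0.25,"tz":2,"rx":0,"ry":0,"rz":0},{"tx":-0.4,"ty":-0.25,"tz":4,"rx":0,"ry":0,"rz":0},{"tx":-0.4,"ty":-0.25,"tz":5.8,"rx":0,"ry":0,"rz":0},{"tx":-0.4,"ty":-0.25,"tz":5.9,"rx":0,"ry":0,"rz":0},{"tx":-0.4,"ty":-0.25,"tz":5.9,"rx":0,"ry":0,"rz":0},{"tx":-0.4,"ty":-0.25,"tz":5.9,"rx":0,"ry":0,"rz":0}]'; python3 -c "
from h import *
go(.592,-.180,.042,1.523)
d=snap('top','top1.npz'); crop(d,290,160,110,60,7,'pics/t1.png')
d=snap('scene','scene1.npz'); crop(d,240,160,110,80,7,'pics/s1.png')
"
```

```text
t: 2.98
position: [0.5973, -0.1818, 0.0497]
eef_rot: [0.001, 0.024, 1.0, -0.0]
force: [-0.3, -0.1, 0.2]
grip_width: 0.0425
{'t': 2.975, 'cm': array([0.54, 0.15, 0.77]), 'yaw': np.float64(1.5231), 'k-1': (array([-2.6000e-03, -8.0000e-04, -3.1415e+00]), 'j6~', np.float64(-5.0)), 'k0': (array([-0.0005,  0.0017,  0.0001]), 'j6~', np.float64(-1.86)), 'k1': (array([-2.6000e-03, -8.0000e-04, -3.1415e+00]), 'j6~', np.float64(-5.0))}
```

View pics/s1.png

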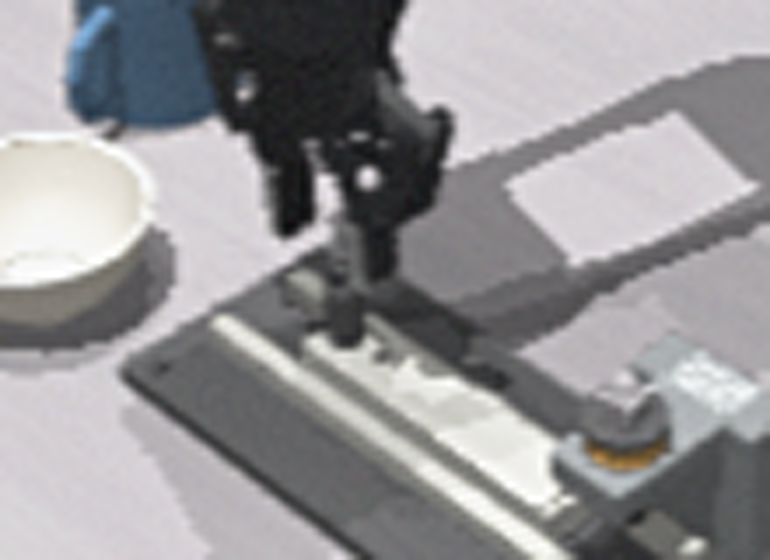

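The picture shows the fingers straddling the knob at about (350,270). I'll go lower and cage it.

```bash
python3 -m crank '[{"tx":0.4,"ty":0.15,"tz":0.8,"rx":0,"ry":0,"rz":0},{"tx":0.4,"ty":0.15,"tz":0.8,"rx":0,"ry":0,"rz":0},{"tx":0.4,"ty":0.15,"tz":0.8,"rx":0,"ry":0,"rz":0},{"tx":0.4,"ty":0.15,"tz":0.8,"rx":0,"ry":0,"rz":0}]' 0.27; python3 -c "
from h import *
go(.595,-.136,.042,1.523)
"; python3 -m crank '[{"tx":0,"ty":0.3,"tz":0,"rx":0,"ry":0,"rz":0},{"tx":0,"ty":0.6,"tz":0,"rx":0,"ry":0,"rz":0},{"tx":0,"ty":0.9,"tz":0,"rx":0,"ry":0,"rz":0},{"tx":0,"ty":1.2,"tz":0,"rx":0,"ry":0,"rz":0}]';python3 -c "
from h import *
go(.595,-.136,.042,1.523)
"
```

```text
t: 3.58
position: [0.5927, -0.1799, 0.0408]
eef_rot: [0.0, 0.024, 1.0, -0.0]
force: [0.1, 0.0, 0.0]
grip_width: 0.023
{'t': 3.575, 'cm': array([-0.02,  4.4 , -0.12]), 'yaw': np.float64(1.523), 'k-1': (array([4.0000e-04, 1.0000e-04, 3.1416e+00]), 'j6~', np.float64(1.28)), 'k0': (array([-0.0001,  0.0003, -0.    ]), 'j6~', np.float64(-1.86)), 'k1': (array([4.0000e-04, 1.0000e-04, 3.1416e+00]), 'j6~', np.float64(1.28))}
t: 4.08
position: [0.5932, -0.1676, 0.0407]
eef_rot: [0.0, 0.024, 1.0, 0.0]
force: [0.3, 0.0, 1.0]
grip_width: 0.0229
{'t': 4.075, 'cm': array([-0.03,  3.16, -0.13]), 'yaw': np.float64(1.5231), 'k-1': (array([-0.    ,  0.    , -3.1415]), 'j6~', np.float64(-4.98)), 'k0': (array([0.    , 0.    , 0.0001]), 'j6~', np.float64(-1.84)), 'k1': (array([-0.    ,  0.    , -3.1415]), 'j6~', np.float64(-4.98))}
```

```bash
python3 -m crank '[{"tx":0,"ty":0.3,"tz":0,"rx":0,"ry":0,"rz":0},{"tx":0,"ty":0.6,"tz":0,"rx":0,"ry":0,"rz":0},{"tx":0,"ty":0.9,"tz":0,"rx":0,"ry":0,"rz":0}]';python3 -c "
from h import *
print(readout.read_state()['force'])
d=snap('scene','scene1.npz'); crop(d,240,160,110,80,7,'pics/s2.png')
print(readout.read_state()['force'])
"
```

```text
t: 4.45
position: [0.5935, -0.1586, 0.0407]
eef_rot: [-0.0, 0.024, 1.0, 0.0]
force: [-0.0, -0.7, -0.2]
grip_width: 0.0232
[-0.00703972 -0.74095479 -0.21496708]
[-0.42991589  0.41245203 -0.53860912]
```

View pics/s2.png

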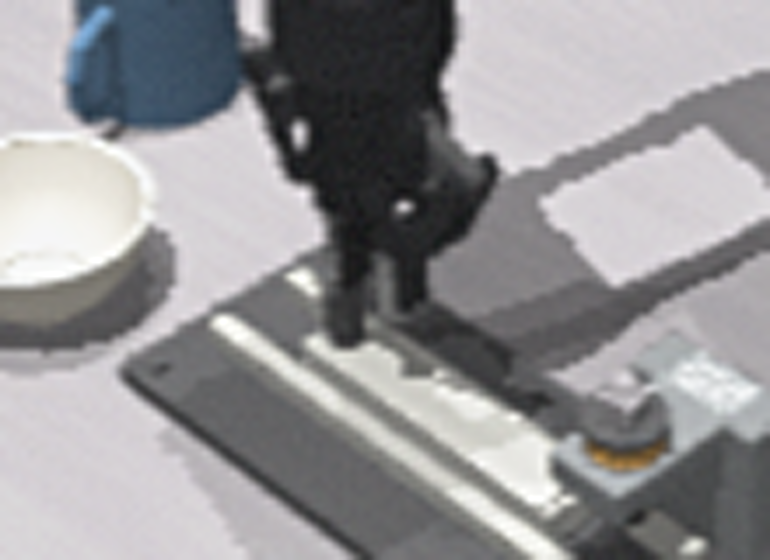

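```bash
python3 -c "
from h import *
s=readout.read_state(); d=load('scene1.npz'); t=load('top0.npz')
f=lambda p:((proj(d,p)-[240,160])*7).round()
p=s['position']; print('tcp',p,f(p)); 
for dy in(-.0115,.0115): print(f(p+[0,dy,.009]))
print('knob est top/bottom', f([.593,-.180,.066]),f([.593,-.180,.036]))
c=cloud(d); 
im=d['image']
for v in range(200,212): print(v,[tuple(np.round(c[v,u],3)) for u in (286,289,292)])
d=snap('top','top1.npz'); crop(d,290,160,110,60,7,'pics/t2.png')
"
```

```text
tcp [ 0.59356188 -0.15833669  0.04069531] [380. 355.]
[361. 327.]
[399. 351.]
knob est top/bottom [343. 287.] [347. 340.]
200 [(np.float64(0.596), np.float64(-0.19), np.float64(0.066)), (np.float64(0.597), np.float64(-0.175), np.float64(0.075)), (np.float64(0.54), np.float64(-0.225), np.float64(0.012))]
201 [(np.float64(0.6), np.float64(-0.185), np.float64(0.068)), (np.float64(0.594), np.float64(-0.179), np.float64(0.067)), (np.float64(0.544), np.float64(-0.221), np.float64(0.013))]
202 [(np.float64(0.6), np.float64(-0.186), np.float64(0.062)), (np.float64(0.597), np.float64(-0.176), np.float64(0.066)), (np.float64(1.254), np.float64(0.566), np.float64(0.887))]
203 [(np.float64(0.6), np.float64(-0.186), np.float64(0.059)), (np.float64(0.596), np.float64(-0.177), np.float64(0.062)), (np.float64(0.55), np.float64(-0.215), np.float64(0.012))]
204 [(np.float64(0.601), np.float64(-0.185), np.float64(0.057)), (np.float64(0.598), np.float64(-0.175), np.float64(0.06)), (np.float64(0.555), np.float64(-0.21), np.float64(0.014))]
205 [(np.float64(0.602), np.float64(-0.185), np.float64(0.053)), 
[... 526 characters left out ...]
.19), np.float64(0.036)), (np.float64(0.597), np.float64(-0.177), np.float64(0.043)), (np.float64(0.585), np.float64(-0.177), np.float64(0.035))]
209 [(np.float64(0.601), np.float64(-0.187), np.float64(0.036)), (np.float64(0.598), np.float64(-0.177), np.float64(0.039)), (np.float64(0.589), np.float64(-0.173), np.float64(0.036))]
210 [(np.float64(0.604), np.float64(-0.184), np.float64(0.035)), (np.float64(0.598), np.float64(-0.177), np.float64(0.036)), (np.float64(0.591), np.float64(-0.171), np.float64(0.035))]
211 [(np.float64(0.607), np.float64(-0.181), np.float64(0.034)), (np.float64(0.602), np.float64(-0.173), np.float64(0.037)), (np.float64(0.593), np.float64(-0.169), np.float64(0.033))]
```

View pics/t2.png

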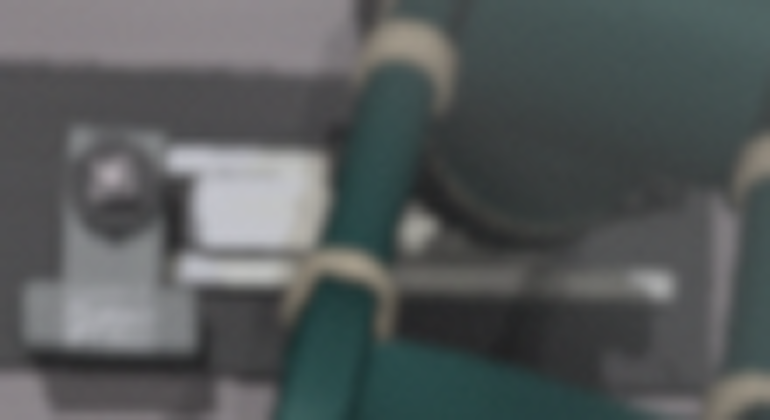

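```bash
python3 -c "
from h import *
np.set_printoptions(precision=3,suppress=True)
d=snap('scene','scene2.npz'); c=cloud(d); im=d['image']
crop(d,275,185,40,35,20,'pics/s3.png')
for v in range(192,210):
  print(v,[tuple(c[v,u].round(3).tolist()) for u in (295,297,299,301)], im[v,298])
"
```

```text
192 [(0.607, -0.136, 0.132), (0.6, -0.136, 0.127), (0.606, -0.12, 0.14), (0.609, -0.11, 0.147)] [42 44 48]
193 [(0.607, -0.136, 0.128), (0.604, -0.131, 0.129), (0.608, -0.119, 0.138), (0.606, -0.113, 0.14)] [40 40 40]
194 [(0.607, -0.137, 0.124), (0.606, -0.13, 0.127), (0.608, -0.119, 0.135), (0.606, -0.113, 0.136)] [36 37 35]
195 [(0.607, -0.137, 0.12), (0.606, -0.129, 0.124), (0.606, -0.121, 0.129), (0.607, -0.112, 0.134)] [39 38 38]
196 [(0.606, -0.138, 0.115), (0.602, -0.134, 0.115), (0.605, -0.123, 0.123), (0.601, -0.118, 0.123)] [38 38 40]
197 [(0.601, -0.144, 0.105), (0.603, -0.134, 0.112), (0.606, -0.122, 0.121), (0.499, -0.226, -0.0)] [36 36 39]
198 [(0.604, -0.141, 0.105), (0.6, -0.136, 0.106), (0.594, -0.134, 0.103), (0.5, -0.225, -0.004)] [26 27 30]
199 [(0.603, -0.143, 0.1), (0.601, -0.136, 0.103), (0.593, -0.136, 0.098), (0.505, -0.22, -0.002)] [32 31 34]
200 [(0.603, -0.142, 0.097), (0.603, -0.134, 0.101), (0.595, -0.135, 0.096), (0.512, -0.213, 0.001)] [35 36 39]
201 [(0.604, -0.142, 0.094), (0.602, -0.136, 0.096), (0.594, -0.136, 0.091), (0.515, -0.21, 0.001)] [33 33
[... 194 characters left out ...]
0.532, -0.193, 0.013)] [29 30 34]
204 [(0.603, -0.143, 0.081), (0.599, -0.139, 0.081), (0.538, -0.195, 0.011), (0.535, -0.19, 0.012)] [49 50 51]
205 [(0.603, -0.144, 0.077), (0.547, -0.196, 0.012), (0.543, -0.191, 0.013), (0.536, -0.189, 0.01)] [79 79 82]
206 [(0.552, -0.2, 0.009), (0.548, -0.195, 0.009), (0.543, -0.191, 0.009), (0.541, -0.184, 0.011)] [59 60 60]
207 [(0.566, -0.184, 0.023), (0.553, -0.19, 0.011), (0.547, -0.187, 0.009), (0.543, -0.182, 0.01)] [56 58 57]
208 [(0.579, -0.17, 0.035), (0.566, -0.175, 0.024), (0.553, -0.181, 0.012), (0.548, -0.177, 0.011)] [96 97 94]
209 [(0.582, -0.168, 0.034), (0.58, -0.161, 0.037), (0.565, -0.168, 0.024), (0.552, -0.173, 0.012)] [123 123 120]
```

View pics/s3.png

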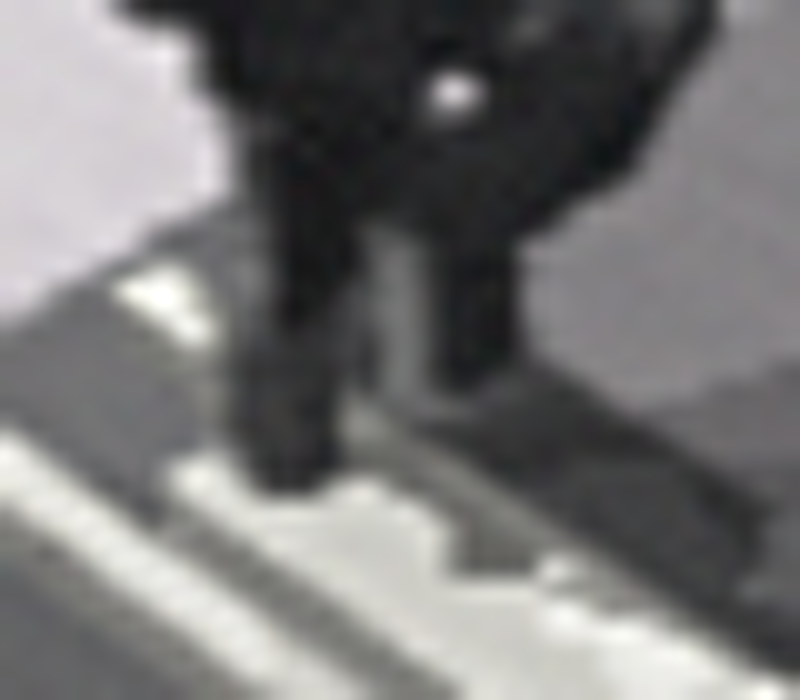

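The fingertips appear about 30 mm higher than the reported TCP (tip at px (298,204), z≈0.077), so they passed over the knob. I'll back up, then descend step by step while watching the force.

```bash
python3 -m crank '[{"tx":0,"ty":-1.1,"tz":-0.5,"rx":0,"ry":0,"rz":0},{"tx":0,"ty":-2.2,"tz":-0.5,"rx":0,"ry":0,"rz":0},{"tx":0,"ty":-2.2,"tz":-0.5,"rx":0,"ry":0,"rz":0},{"tx":0,"ty":-2.2,"tz":0,"rx":0,"ry":0,"rz":0}]' 0.5; python3 -c "
from h import *
s=readout.read_state();print(s['q'],s['position'])
d=snap('scene','scene3.npz'); crop(d,265,165,60,50,13,'pics/s4.png')"
```

```text
t: 5.1
position: [0.5928, -0.1813, 0.0409]
eef_rot: [0.0, 0.024, 1.0, -0.0]
force: [0.5, -0.2, 0.2]
grip_width: 0.0426
[-3.37144375e-01  2.99706284e-01  1.86662689e+00  2.12158609e-04
  9.74388423e-01 -1.85943215e+00] [ 0.59282327 -0.18134432  0.04090613]
```

View pics/s4.png

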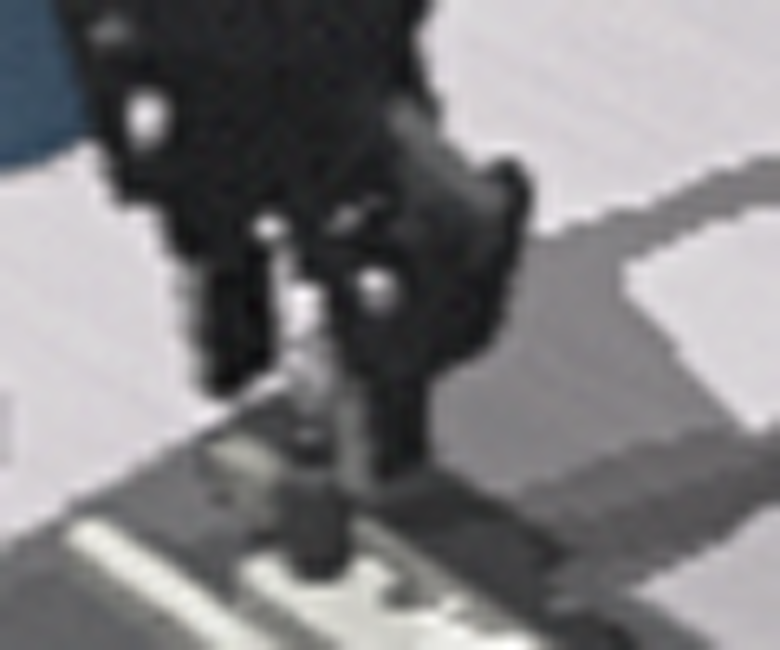

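```bash
python3 -m crank '[{"tx":0,"ty":0.1,"tz":0.6,"rx":0,"ry":0,"rz":0},{"tx":0,"ty":0.1,"tz":1.2,"rx":0,"ry":0,"rz":0},{"tx":0,"ty":0.1,"tz":1.8,"rx":0,"ry":0,"rz":0}]' ; python3 -c "
from h import *
d=snap('scene','scene3.npz'); crop(d,265,165,60,50,13,'pics/s5.png')
print(readout.read_state()['force'])"
```

```text
t: 5.52
position: [0.5924, -0.1796, 0.022]
eef_rot: [-0.0, 0.024, 1.0, 0.0]
force: [-0.5, -0.7, 0.3]
grip_width: 0.0426
[-0.57103216  0.5638785  -0.27327788]
```

View pics/s5.png

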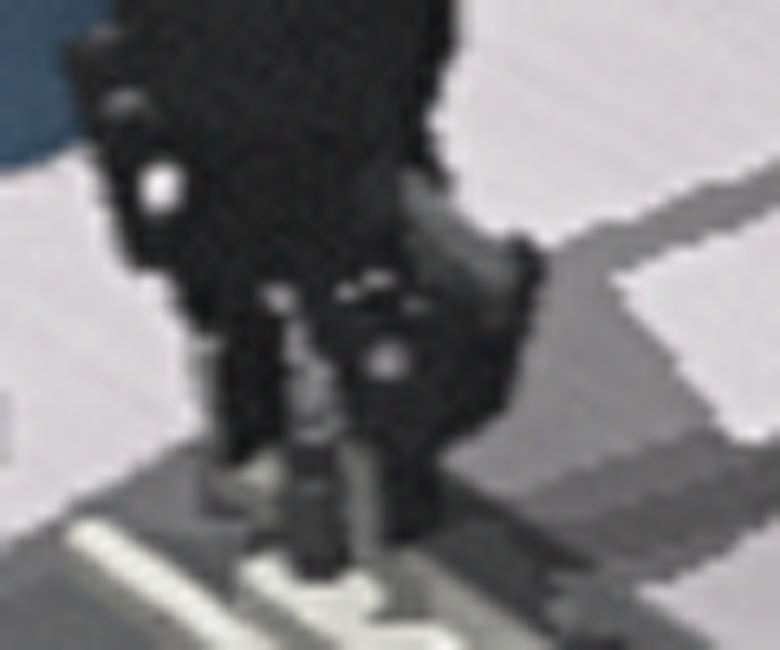

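```bash
python3 -m crank '[{"tx":0,"ty":0,"tz":0.5,"rx":0,"ry":0,"rz":0},{"tx":0,"ty":0,"tz":1.0,"rx":0,"ry":0,"rz":0},{"tx":0,"ty":0,"tz":1.0,"rx":0,"ry":0,"rz":0},{"tx":0,"ty":0,"tz":1.0,"rx":0,"ry":0,"rz":0}]' 0.27 ; python3 -m crank '[{"tx":0,"ty":0.3,"tz":0,"rx":0,"ry":0,"rz":0},{"tx":0,"ty":0.6,"tz":0,"rx":0,"ry":0,"rz":0},{"tx":0,"ty":0.9,"tz":0,"rx":0,"ry":0,"rz":0}]' ;python3 -c "
from h import *
d=snap('scene','scene3.npz'); crop(d,265,165,60,50,13,'pics/s6.png')
print(readout.read_state()['force'])"
```

```text
t: 6.08
position: [0.5924, -0.1799, 0.0126]
eef_rot: [-0.0, 0.024, 1.0, -0.0]
force: [-0.0, -0.3, -1.5]
grip_width: 0.0231
t: 6.45
position: [0.593, -0.1706, 0.0128]
eef_rot: [0.0, 0.024, 1.0, -0.0]
force: [0.4, -1.4, -0.7]
grip_width: 0.0236
[ 0.6159691  -1.30309737 -0.33190449]
```

View pics/s6.png

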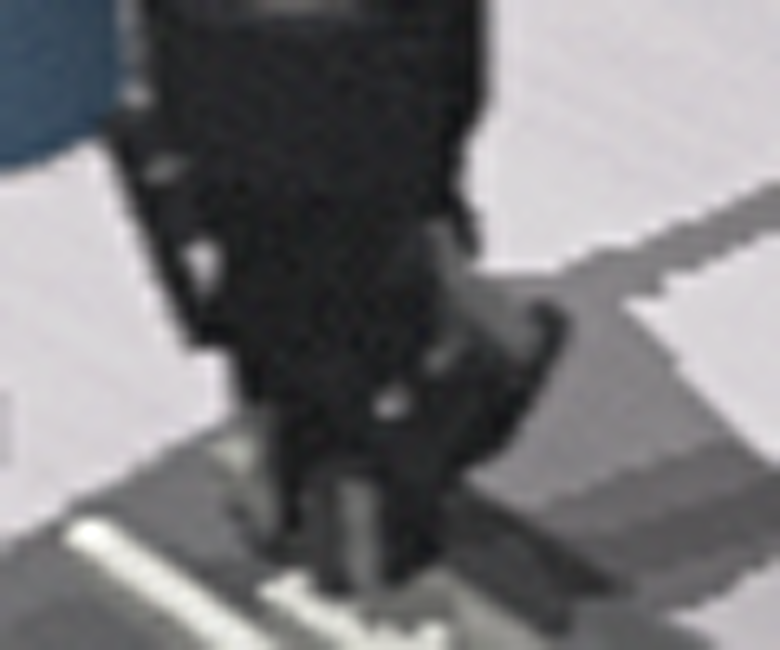

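```bash
python3 -m crank '[{"tx":0,"ty":0.6,"tz":0,"rx":0,"ry":0,"rz":0},{"tx":0,"ty":1.2,"tz":0,"rx":0,"ry":0,"rz":0},{"tx":0,"ty":1.8,"tz":0,"rx":0,"ry":0,"rz":0},{"tx":0,"ty":2.2,"tz":0,"rx":0,"ry":0,"rz":0}]' ; python3 -m crank '[{"tx":0,"ty":0.3,"tz":0,"rx":0,"ry":0,"rz":0},{"tx":0,"ty":0.6,"tz":0,"rx":0,"ry":0,"rz":0},{"tx":0,"ty":0.9,"tz":0,"rx":0,"ry":0,"rz":0},{"tx":0,"ty":1.2,"tz":0,"rx":0,"ry":0,"rz":0},{"tx":0,"ty":1.4,"tz":0,"rx":0,"ry":0,"rz":0}]' ;python3 -c "
from h import *
d=snap('scene','scene3.npz'); crop(d,270,165,100,75,8,'pics/s7.png')
print(readout.read_state()['force'])"
```

```text
t: 7.0
position: [0.5942, -0.1484, 0.0128]
eef_rot: [0.0, 0.024, 1.0, -0.0]
force: [-0.4, -2.3, 0.2]
grip_width: 0.0232
t: 7.62
position: [0.5948, -0.1348, 0.0128]
eef_rot: [0.0, 0.024, 1.0, -0.0]
force: [-0.1, -2.1, 1.4]
grip_width: 0.0234
[ 0.14729661 -1.00077923  1.37254512]
```

View pics/s7.png

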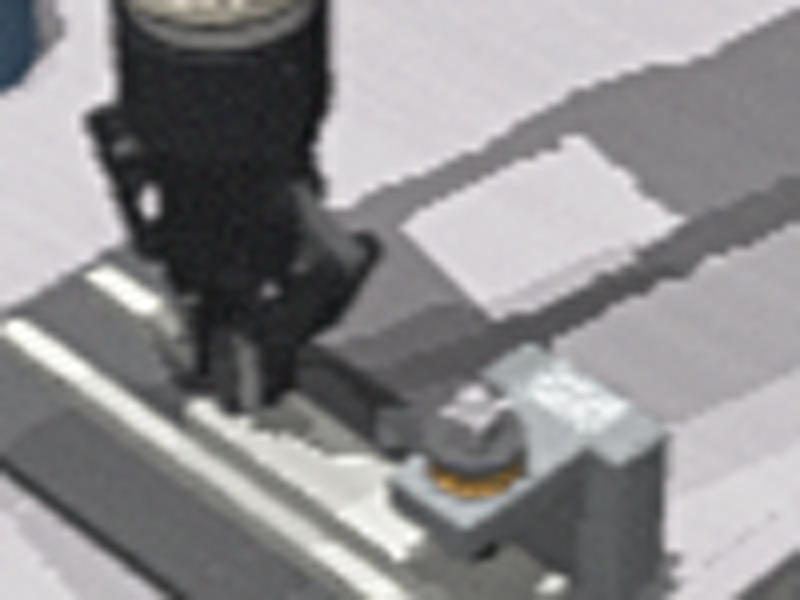

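The block has moved: its nose is now under the arm, in shadow at about (450,560). Next I lift off and head for the driver.

```bash
python3 -c "
from h import *
s=readout.read_state(); go(.441,.277,.12,1.056)"
python3 -m crank '[{"tx":0,"ty":-0.2,"tz":-5,"rx":0,"ry":0,"rz":0},{"tx":0,"ty":-0.2,"tz":-10,"rx":0,"ry":0,"rz":0},{"tx":0,"ty":-0.2,"tz":-12,"rx":0,"ry":0,"rz":0}]' 0.27; python3 -c "
from h import *
d=snap('scene','scene3.npz'); crop(d,270,165,100,75,8,'pics/s8.png')
go(.441,.277,.12,1.056)"
```

```text
{'t': 7.675, 'cm': array([ 17.33,  40.38, -10.72]), 'yaw': np.float64(1.523), 'k-1': (array([-2.0000e-04,  2.0000e-04, -2.6746e+00]), 'j6~', np.float64(-4.46)), 'k0': (array([1.00e-04, 1.00e-04, 4.67e-01]), 'j6~', np.float64(-1.32)), 'k1': (array([-2.0000e-04,  2.0000e-04, -2.6746e+00]), 'j6~', np.float64(-4.46))}
t: 8.05
position: [0.5967, -0.1369, 0.1363]
eef_rot: [0.003, 0.024, 1.0, -0.0]
force: [-0.5, 0.5, 0.4]
grip_width: 0.0228
{'t': 8.1, 'cm': array([17.61, 40.62,  1.62]), 'yaw': np.float64(1.5231), 'k-1': (array([-9.6000e-03,  1.0000e-03, -2.6745e+00]), 'j6~', np.float64(-4.46)), 'k0': (array([0.0007, 0.0071, 0.4671]), 'j6~', np.float64(-1.32)), 'k1': (array([-9.6000e-03,  1.0000e-03, -2.6745e+00]), 'j6~', np.float64(-4.46))}
```

View pics/s8.png

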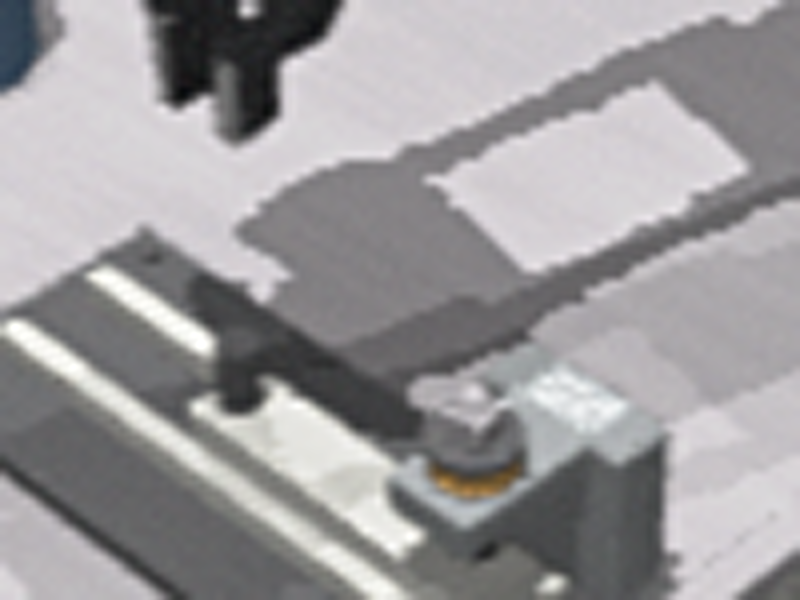

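```bash
python3 -c "
from h import *
d=load('scene3.npz'); print(onz(d,270+236/8-.5,165+330/8-.5,.066), onz(d,270+240/8,165+405/8,.036))
"
python3 -m crank '[{"tx":2.6,"ty":6,"tz":0,"rx":0,"ry":0,"rz":0.467},{"tx":5.2,"ty":12,"tz":0,"rx":0,"ry":0,"rz":0.467},{"tx":7.8,"ty":18,"tz":0,"rx":0,"ry":0,"rz":0.467},{"tx":10.4,"ty":24,"tz":0,"rx":0,"ry":0,"rz":0.467},{"tx":13,"ty":30,"tz":0,"rx":0,"ry":0,"rz":0.467},{"tx":15.6,"ty":36,"tz":0,"rx":0,"ry":0,"rz":0.467},{"tx":17.6,"ty":40.6,"tz":1.6,"rx":0,"ry":0,"rz":0.467},{"tx":17.6,"ty":40.6,"tz":4,"rx":0,"ry":0,"rz":0.467},{"tx":17.6,"ty":40.6,"tz":4,"rx":0,"ry":0,"rz":0.467},{"tx":17.6,"ty":40.6,"tz":4,"rx":0,"ry":0,"rz":0.467}]' 0.7; python3 -c "
from h import *
d=snap('scene','scene3.npz'); crop(d,415,190,80,75,8,'pics/s9.png')
go(.441,.277,.035,1.056)"
```

```text
[ 0.58866928 -0.14223435  0.066     ] [ 0.59445561 -0.13397813  0.036     ]
t: 9.35
position: [0.4379, 0.2763, 0.0921]
eef_rot: [-0.001, 0.255, 0.967, -0.001]
force: [0.2, 0.2, 0.7]
grip_width: 0.0594
{'t': 9.4, 'cm': array([-0.17,  0.17,  5.79]), 'yaw': np.float64(1.0549), 'k-1': (array([1.0000e-04, 2.0000e-04, 3.1405e+00]), 'j6~', np.float64(2.6)), 'k0': (array([-0.0001,  0.0001, -0.0011]), 'j6~', np.float64(-0.54)), 'k1': (array([1.0000e-04, 2.0000e-04, 3.1405e+00]), 'j6~', np.float64(2.6))}
```

View pics/s9.png

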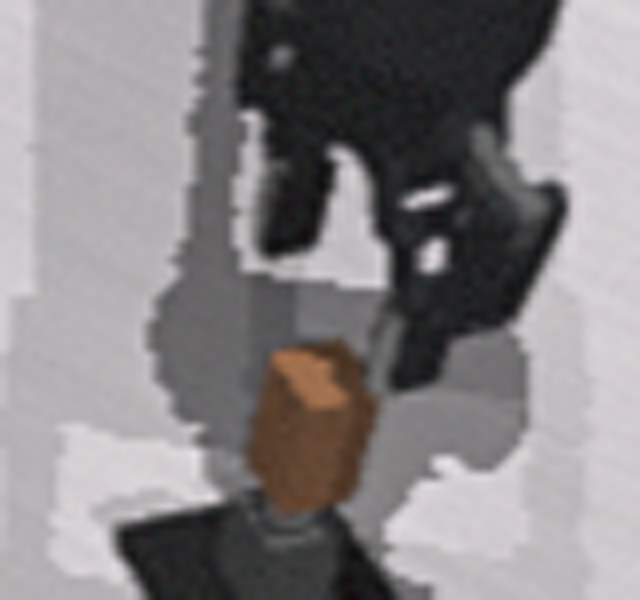

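```bash
python3 -m crank '[{"tx":-0.17,"ty":0.17,"tz":2,"rx":0,"ry":0,"rz":0},{"tx":-0.17,"ty":0.17,"tz":4,"rx":0,"ry":0,"rz":0},{"tx":-0.17,"ty":0.17,"tz":5.5,"rx":0,"ry":0,"rz":0},{"tx":-0.17,"ty":0.17,"tz":5.5,"rx":0,"ry":0,"rz":0}]' 0.7 60; python3 -c "
from h import *
d=snap('scene','scene3.npz'); crop(d,415,190,80,75,8,'pics/s10.png')
print(readout.read_state()['force'])
go(.441,.277,.035,1.056)"
```

```text
t: 9.9
position: [0.4401, 0.2766, 0.0369]
eef_rot: [-0.001, 0.255, 0.967, -0.001]
force: [0.2, -0.8, -0.4]
grip_width: 0.06
[-0.3974416   0.62486794  0.37494959]
{'t': 9.95, 'cm': array([-0.03, -0.  ,  0.27]), 'yaw': np.float64(1.0549), 'k-1': (array([-4.0000e-04,  5.0000e-04,  3.1405e+00]), 'j6~', np.float64(2.6)), 'k0': (array([-0.0003, -0.0002, -0.0011]), 'j6~', np.float64(-0.54)), 'k1': (array([-4.0000e-04,  5.0000e-04,  3.1405e+00]), 'j6~', np.float64(2.6))}
```

View pics/s10.png

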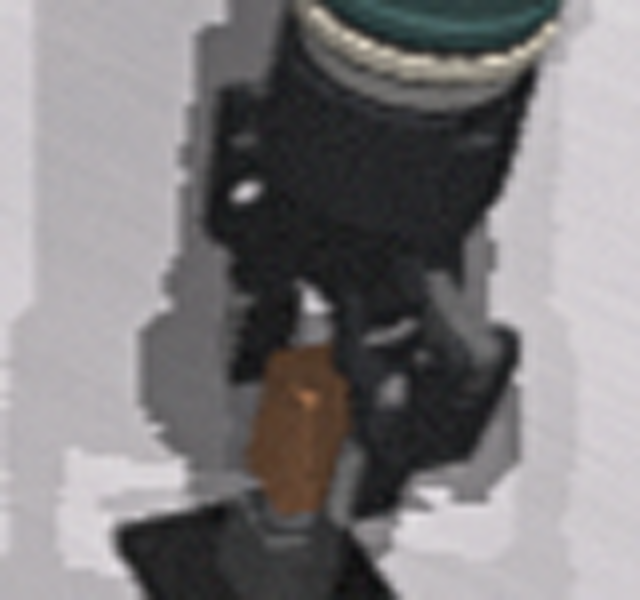

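The handle is between the pads, at about (300,430). Closing now.

```bash
python3 -m crank '[{"tx":0,"ty":0,"tz":0,"rx":0,"ry":0,"rz":0},{"tx":0,"ty":0,"tz":0,"rx":0,"ry":0,"rz":0},{"tx":0,"ty":0,"tz":0,"rx":0,"ry":0,"rz":0},{"tx":0,"ty":0,"tz":0,"rx":0,"ry":0,"rz":0}]' 0.2 60;  python3 -m crank '[{"tx":0,"ty":0,"tz":-3,"rx":0,"ry":0,"rz":0},{"tx":0,"ty":0,"tz":-6,"rx":0,"ry":0,"rz":0},{"tx":0,"ty":0,"tz":-11,"rx":0,"ry":0,"rz":0},{"tx":0,"ty":0,"tz":-14,"rx":0,"ry":0,"rz":0}]'; python3 -c "
from h import *
d=snap('scene','scene3.npz'); crop(d,415,150,80,100,6,'pics/s11.png')
go(.602,-.0142,.177,1.571)"
```

```text
t: 10.45
position: [0.4415, 0.2782, 0.0388]
eef_rot: [0.001, 0.254, 0.967, 0.001]
force: [-0.0, -2.1, 6.5]
grip_width: 0.0275
t: 10.95
position: [0.4408, 0.278, 0.1796]
eef_rot: [0.001, 0.255, 0.967, 0.001]
force: [0.4, 0.3, -1.2]
grip_width: 0.0275
{'t': 11.0, 'cm': array([-28.28, -17.72,   0.66]), 'yaw': np.float64(1.0562), 'k-1': (array([ 0.0074, -0.0074,  2.6268]), 'j6~', np.float64(2.09)), 'k0': (array([ 0.0055,  0.0055, -0.5148]), 'j6~', np.float64(-1.06)), 'k1': (array([ 0.0074, -0.0074,  2.6268]), 'j6~', np.float64(2.09))}
```

View pics/s11.png

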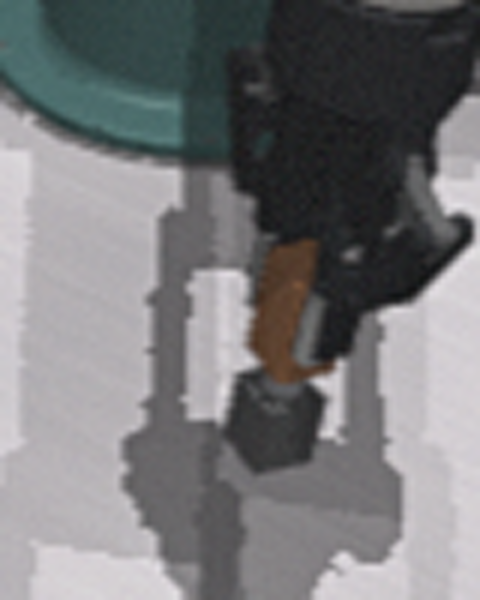

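```bash
python3 -m crank '[{"tx":-5,"ty":-3.13,"tz":0,"rx":0,"ry":0,"rz":-0.1},{"tx":-10,"ty":-6.26,"tz":0,"rx":0,"ry":0,"rz":-0.2},{"tx":-15,"ty":-9.4,"tz":0,"rx":0,"ry":0,"rz":-0.3},{"tx":-20,"ty":-12.5,"tz":0,"rx":0,"ry":0,"rz":-0.4},{"tx":-25,"ty":-15.7,"tz":0,"rx":0,"ry":0,"rz":-0.515},{"tx":-28.3,"ty":-17.7,"tz":0,"rx":0,"ry":0,"rz":-0.515},{"tx":-28.3,"ty":-17.7,"tz":1,"rx":0,"ry":0,"rz":-0.515},{"tx":-28.3,"ty":-17.7,"tz":2,"rx":0,"ry":0,"rz":-0.515},{"tx":-28.3,"ty":-17.7,"tz":2,"rx":0,"ry":0,"rz":-0.515},{"tx":-28.3,"ty":-17.7,"tz":2,"rx":0,"ry":0,"rz":-0.515}]'; python3 -c "
from h import *
d=snap('scene','scene3.npz'); crop(d,305,165,55,60,10,'pics/s12.png')
d=snap('top','top3.npz'); crop(d,280,160,60,50,10,'pics/t12.png')
go(.602,-.0142,.15,1.571)"
```

```text
t: 12.25
position: [0.5992, -0.0146, 0.1575]
eef_rot: [-0.0, -0.001, 1.0, 0.0]
force: [1.2, 1.3, -1.7]
grip_width: 0.0271
{'t': 12.35, 'cm': array([-0.22,  0.07,  0.82]), 'yaw': np.float64(1.5723), 'k-1': (array([-1.4000e-03, -0.0000e+00, -3.1403e+00]), 'j6~', np.float64(-4.78)), 'k0': (array([-0.    ,  0.0009,  0.0013]), 'j6~', np.float64(-1.64)), 'k1': (array([-1.4000e-03, -0.0000e+00, -3.1403e+00]), 'j6~', np.float64(-4.78))}
```

View pics/s12.png

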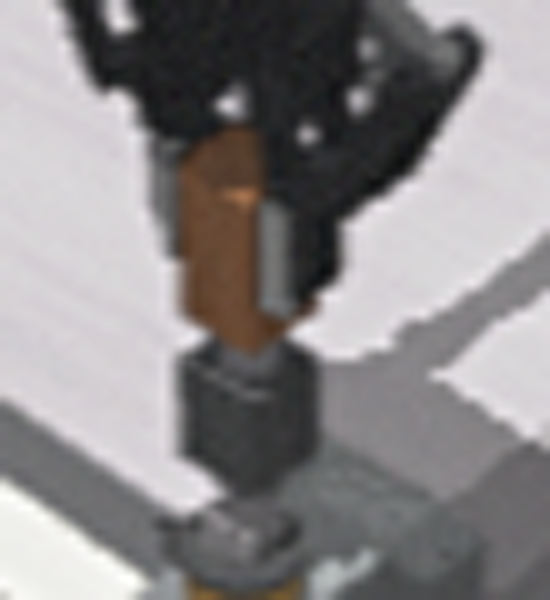

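View pics/t12.png

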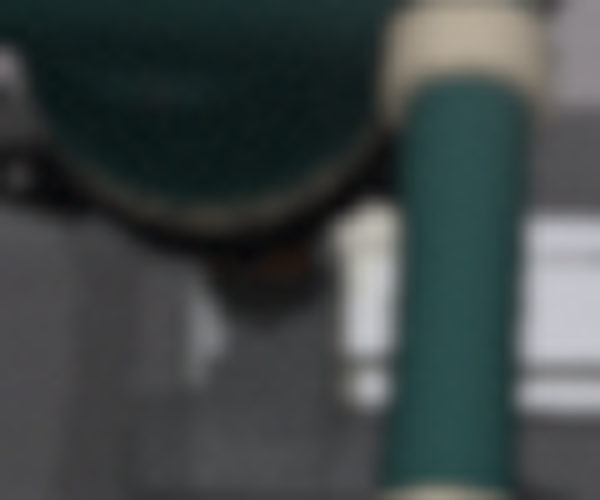

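```bash
python3 -c "
from h import *
d=load('scene3.npz'); f=lambda p:(proj(d,p)-[305,165])*10+5
for x,y in((.602,-.0142),(.5995,-.0149)):
  print(x,y,[f([x,y,z]).round() for z in(.111,.129,.15,.18)])
def sq(c,h,yaw,z): return [f([c[0]+h*(a*np.cos(yaw)-b*np.sin(yaw)),c[1]+h*(a*np.sin(yaw)+b*np.cos(yaw)),z]).round() for a,b in((1,-1),(1,1),(-1,1))]
for y in(-.1,0,.1): print(y,sq((.5995,-.0149),.013,y,.129), sq((.602,-.0142),.008,y,.111))
go(.602,-.0142,.15,1.571)"
```

```text
0.602 -0.0142 [array([240., 515.]), array([240., 465.]), array([241., 404.]), array([241., 316.])]
0.5995 -0.0149 [array([244., 509.]), array([245., 459.]), array([245., 399.]), array([246., 310.])]
-0.1 [array([176., 457.]), array([241., 504.]), array([313., 461.])] [array([198., 514.]), array([238., 543.]), array([282., 516.])]
0 [array([176., 461.]), array([248., 504.]), array([313., 457.])] [array([198., 516.]), array([242., 543.]), array([282., 514.])]
0.1 [array([177., 466.]), array([255., 504.]), array([312., 452.])] [array([199., 519.]), array([247., 543.]), array([281., 511.])]
{'t': 12.35, 'cm': array([-0.22,  0.07,  0.82]), 'yaw': np.float64(1.5723), 'k-1': (array([-1.4000e-03, -0.0000e+00, -3.1403e+00]), 'j6~', np.float64(-4.78)), 'k0': (array([-0.    ,  0.0009,  0.0013]), 'j6~', np.float64(-1.64)), 'k1': (array([-1.4000e-03, -0.0000e+00, -3.1403e+00]), 'j6~', np.float64(-4.78))}
```

```bash
python3 -m crank '[{"tx":-0.22,"ty":0.07,"tz":0.3,"rx":0,"ry":0,"rz":0},{"tx":-0.22,"ty":0.07,"tz":0.8,"rx":0,"ry":0,"rz":0},{"tx":-0.22,"ty":0.07,"tz":1.3,"rx":0,"ry":0,"rz":0},{"tx":-0.22,"ty":0.07,"tz":1.7,"rx":0,"ry":0,"rz":0},{"tx":-0.22,"ty":0.07,"tz":1.7,"rx":0,"ry":0,"rz":0}]'; python3 -c "
from h import *
s=readout.read_state();print(s['ft_torque'])
d=snap('scene','scene3.npz'); crop(d,305,165,55,60,10,'pics/s13.png')
go(.602,-.0142,.128,1.571)"
```

```text
t: 12.98
position: [0.6016, -0.0151, 0.1402]
eef_rot: [-0.0, -0.0, 1.0, 0.0]
force: [0.7, -0.1, -1.4]
grip_width: 0.0271
[0.0246442  0.00279836 0.04042316]
{'t': 13.025, 'cm': array([-0.02,  0.09,  1.25]), 'yaw': np.float64(1.5709), 'k-1': (array([-6.0000e-04, -1.0000e-04,  3.1415e+00]), 'j6~', np.float64(1.5)), 'k0': (array([ 0.    , -0.0004, -0.0001]), 'j6~', np.float64(-1.64)), 'k1': (array([-6.0000e-04, -1.0000e-04,  3.1415e+00]), 'j6~', np.float64(1.5))}
```

View pics/s13.png

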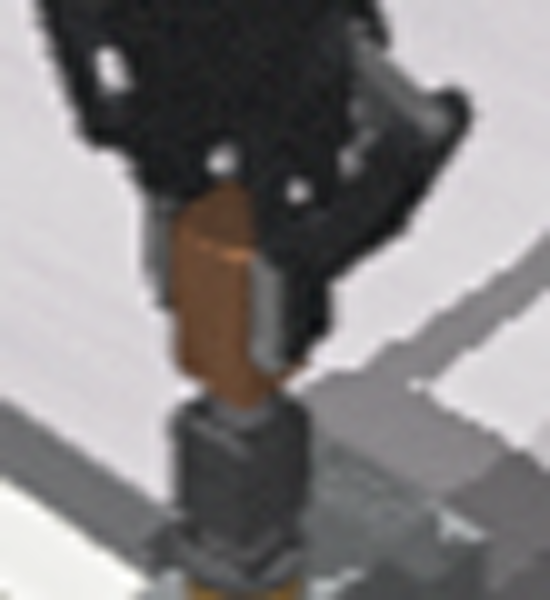

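```bash
python3 -m crank '[{"tx":0,"ty":0.05,"tz":0.2,"rx":0,"ry":0,"rz":0},{"tx":0,"ty":0.05,"tz":0.4,"rx":0,"ry":0,"rz":0}]'; python3 -m crank '[{"tx":0,"ty":0,"tz":0.2,"rx":0,"ry":0,"rz":0},{"tx":0,"ty":0,"tz":0.4,"rx":0,"ry":0,"rz":0}]'; python3 -c "
from h import *
s=readout.read_state();print(s['force'],s['ft_torque'])"
```

```text
t: 13.28
position: [0.6019, -0.0143, 0.137]
eef_rot: [0.0, -0.0, 1.0, 0.0]
force: [-0.6, 1.0, 0.4]
grip_width: 0.0275
t: 13.52
position: [0.6018, -0.0143, 0.1327]
eef_rot: [-0.0, -0.0, 1.0, 0.0]
force: [-1.0, 1.4, 1.5]
grip_width: 0.0275
[-1.03912133  1.3813298   1.48684055] [0.27855341 0.33718443 0.0522004 ]
```

```bash
python3 -m crank '[{"tx":0,"ty":0,"tz":0.2,"rx":0,"ry":0,"rz":0},{"tx":0,"ty":0,"tz":0.35,"rx":0,"ry":0,"rz":0}]'; python3 -c "
from h import *
s=readout.read_state();print(s['force'],s['ft_torque'])
d=snap('scene','scene3.npz'); crop(d,305,165,55,60,10,'pics/s14.png')"
```

```text
t: 13.78
position: [0.6018, -0.0143, 0.1293]
eef_rot: [-0.0, -0.0, 1.0, 0.0]
force: [-2.1, 1.5, 3.3]
grip_width: 0.0275
[-2.11883757  1.48611872  3.32266932] [0.33982136 0.53963025 0.06065909]
```

View pics/s14.png

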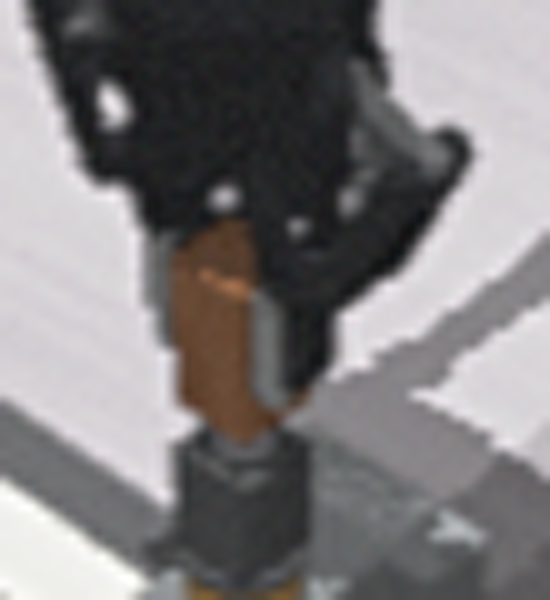

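Seated: the mouth is down at the flange and the forces are small. Now the first turn, 0.75 rad clockwise.

```bash
python3 -m crank '[{"tx":0,"ty":0,"tz":0.09,"rx":0,"ry":0,"rz":0.15},{"tx":0,"ty":0,"tz":0.18,"rx":0,"ry":0,"rz":0.3},{"tx":0,"ty":0,"tz":0.27,"rx":0,"ry":0,"rz":0.45},{"tx":0,"ty":0,"tz":0.36,"rx":0,"ry":0,"rz":0.6},{"tx":0,"ty":0,"tz":0.45,"rx":0,"ry":0,"rz":0.75},{"tx":0,"ty":0,"tz":0.45,"rx":0,"ry":0,"rz":0.75}]'; python3 -c "
from h import *
s=readout.read_state();print(s['force'],s['ft_torque'],s['q'][5])
go(.602,-.0142,.128,1.571-.75)"
```

```text
t: 14.58
position: [0.6015, -0.015, 0.1246]
eef_rot: [-0.0, 0.365, 0.931, -0.001]
force: [-2.7, -0.8, 2.5]
grip_width: 0.0273
[-2.71582714 -0.78919016  2.45868587] [-0.17114926  0.67612468  0.07089892] -0.8880335283315225
{'t': 14.575, 'cm': array([ 0.02,  0.09, -0.34]), 'yaw': np.float64(0.8227), 'k-1': (array([ 0.0000e+00, -1.9000e-03, -3.1399e+00]), 'j6~', np.float64(-4.03)), 'k0': (array([-0.0012, -0.    ,  0.0017]), 'j6~', np.float64(-0.89)), 'k1': (array([ 0.0000e+00, -1.9000e-03, -3.1399e+00]), 'j6~', np.float64(-4.03))}
```

```bash
python3 -m crank '[{"tx":0,"ty":0,"tz":0,"rx":0,"ry":0,"rz":0},{"tx":0,"ty":0,"tz":0,"rx":0,"ry":0,"rz":0},{"tx":0,"ty":0,"tz":-4,"rx":0,"ry":0,"rz":0},{"tx":0,"ty":0,"tz":-8,"rx":0,"ry":0,"rz":0},{"tx":0,"ty":0,"tz":-8,"rx":0,"ry":0,"rz":0}]' 0.65; python3 -c "
from h import *
s=readout.read_state();print(s['force'],s['ft_torque'])
d=snap('scene','scene3.npz'); crop(d,270,150,100,85,7,'pics/s15.png')
go(.5948,-.137,.0126,1.523)"
```

```text
t: 15.2
position: [0.6054, -0.0147, 0.2096]
eef_rot: [0.004, 0.366, 0.931, 0.001]
force: [1.3, 0.6, -0.5]
grip_width: 0.0553
[ 1.26337611  0.61980942 -0.50635593] [-0.01000846 -0.00844455 -0.0585004 ]
{'t': 15.25, 'cm': array([-7.6 , -9.64, 19.44]), 'yaw': np.float64(0.8217), 'k-1': (array([ 6.3000e-03, -2.2000e-03,  2.4403e+00]), 'j6~', np.float64(1.55)), 'k0': (array([ 0.0018,  0.0049, -0.7013]), 'j6~', np.float64(-1.59)), 'k1': (array([ 6.3000e-03, -2.2000e-03,  2.4403e+00]), 'j6~', np.float64(1.55))}
```

View pics/s15.png

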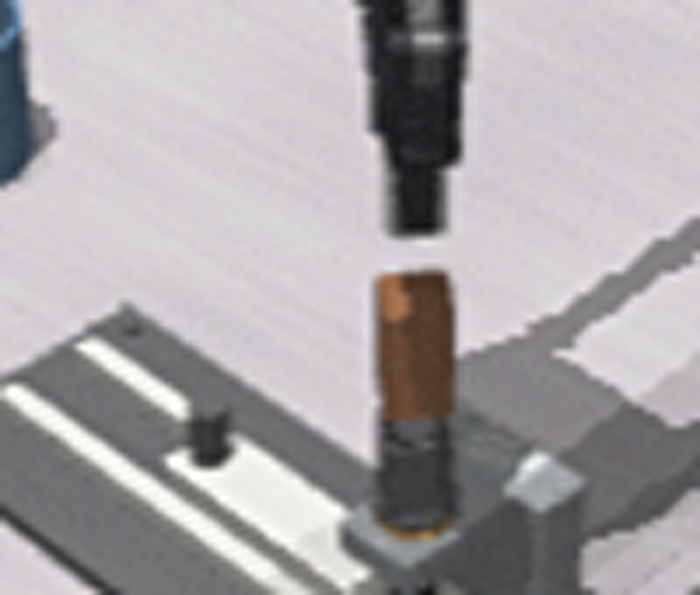

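The driver stands seated on the screw at about (415,440) and has turned about 0.75 rad. The knob is at (210,435). Now to feel the block.

```bash
python3 -m crank '[{"tx":-3.5,"ty":-4.5,"tz":0,"rx":0,"ry":0,"rz":-0.18},{"tx":-7.6,"ty":-9.6,"tz":1,"rx":0,"ry":0,"rz":-0.36},{"tx":-7.6,"ty":-9.6,"tz":6,"rx":0,"ry":0,"rz":-0.54},{"tx":-7.6,"ty":-9.6,"tz":11,"rx":0,"ry":0,"rz":-0.7},{"tx":-7.6,"ty":-9.6,"tz":16,"rx":0,"ry":0,"rz":-0.7},{"tx":-7.6,"ty":-9.6,"tz":19.4,"rx":0,"ry":0,"rz":-0.7},{"tx":-7.6,"ty":-9.6,"tz":19.4,"rx":0,"ry":0,"rz":-0.7},{"tx":-7.6,"ty":-9.6,"tz":19.4,"rx":0,"ry":0,"rz":-0.7}]' 0.45 20; python3 -c "
from h import *
s=readout.read_state();print(s['force'],s['ft_torque'])
go(.5948,-.137,.0126,1.523)"
```

```text
t: 16.25
position: [0.5925, -0.1366, 0.0111]
eef_rot: [0.0, 0.025, 1.0, -0.0]
force: [-0.7, -0.2, 0.9]
grip_width: 0.038
[-0.69545928 -0.16605691  0.86575432] [ 0.02816771 -0.03821501  0.0114521 ]
{'t': 16.25, 'cm': array([-0.23, -0.03, -0.15]), 'yaw': np.float64(1.5213), 'k-1': (array([8.0000e-04, 1.0000e-04, 3.1399e+00]), 'j6~', np.float64(1.35)), 'k0': (array([-0.0001,  0.0005, -0.0017]), 'j6~', np.float64(-1.79)), 'k1': (array([8.0000e-04, 1.0000e-04, 3.1399e+00]), 'j6~', np.float64(1.35))}
```

```bash
python3 -m crank '[{"tx":0,"ty":-0.1,"tz":-0.15,"rx":0,"ry":0,"rz":0},{"tx":0,"ty":-0.25,"tz":-0.15,"rx":0,"ry":0,"rz":0},{"tx":0,"ty":-0.35,"tz":-0.15,"rx":0,"ry":0,"rz":0}]' 0.25 |egrep 'pos|force'; for i in 1 2 3; do python3 -m crank '[{"tx":0,"ty":-0.1,"tz":0,"rx":0,"ry":0,"rz":0}]'|egrep 'pos|force|grip'; done
```

```text
position: [0.5931, -0.14, 0.0137]
force: [0.3, 2.7, 1.2]
position: [0.5924, -0.141, 0.0129]
force: [0.7, 3.5, 1.6]
grip_width: 0.0217
position: [0.5921, -0.1419, 0.0125]
force: [0.3, 1.9, 1.1]
grip_width: 0.0214
position: [0.5919, -0.143, 0.0122]
force: [1.7, 2.3, 2.5]
grip_width: 0.0215
```

```bash
python3 -c "
from h import *
go(.6015,-.015,.2046,.8227)"; python3 -m crank '[{"tx":0,"ty":0.15,"tz":-5,"rx":0,"ry":0,"rz":0},{"tx":0,"ty":0.15,"tz":-10,"rx":0,"ry":0,"rz":0.18},{"tx":0,"ty":0.15,"tz":-15,"rx":0,"ry":0,"rz":0.36},{"tx":0,"ty":0.15,"tz":-19.2,"rx":0,"ry":0,"rz":0.54},{"tx":-0.4,"ty":6.4,"tz":-19.2,"rx":0,"ry":0,"rz":0.7},{"tx":-0.4,"ty":12.8,"tz":-19.2,"rx":0,"ry":0,"rz":0.7},{"tx":-0.4,"ty":12.8,"tz":-19.2,"rx":0,"ry":0,"rz":0.7},{"tx":-0.4,"ty":12.8,"tz":-19.2,"rx":0,"ry":0,"rz":0.7}]' 0.65 60;  python3 -c "
from h import *
go(.6015,-.015,.1246,.8227)"
```

```text
{'t': 17.0, 'cm': array([ -0.33,  12.83, -19.24]), 'yaw': np.float64(1.521), 'k-1': (array([-2.0000e-04,  3.0000e-04, -2.4433e+00]), 'j6~', np.float64(-4.24)), 'k0': (array([2.000e-04, 2.000e-04, 6.983e-01]), 'j6~', np.float64(-1.1)), 'k1': (array([-2.0000e-04,  3.0000e-04, -2.4433e+00]), 'j6~', np.float64(-4.24))}
t: 18.0
position: [0.6018, -0.0159, 0.2036]
eef_rot: [-0.0, 0.366, 0.931, -0.001]
force: [0.3, -0.7, 0.2]
grip_width: 0.0551
{'t': 18.0, 'cm': array([0.08, 0.06, 7.9 ]), 'yaw': np.float64(0.8222), 'k-1': (array([2.0000e-04, 2.7000e-03, 3.1411e+00]), 'j6~', np.float64(2.25)), 'k0': (array([-0.0017,  0.0001, -0.0005]), 'j6~', np.float64(-0.89)), 'k1': (array([2.0000e-04, 2.7000e-03, 3.1411e+00]), 'j6~', np.float64(2.25))}
```

```bash
python3 -m crank '[{"tx":0.08,"ty":0.06,"tz":4,"rx":0,"ry":0,"rz":0},{"tx":0.08,"ty":0.06,"tz":7.9,"rx":0,"ry":0,"rz":0},{"tx":0.08,"ty":0.06,"tz":7.9,"rx":0,"ry":0,"rz":0}]' 0.65 60; python3 -m crank '[{"tx":0,"ty":0,"tz":0,"rx":0,"ry":0,"rz":0},{"tx":0,"ty":0,"tz":0,"rx":0,"ry":0,"rz":0},{"tx":0,"ty":0,"tz":0,"rx":0,"ry":0,"rz":0}]' 0.2 60; python3 -c "
from h import *
s=readout.read_state();print(s['force'],s['ft_torque'])
go(.6015,-.015,.1246,.8227)"; python3 -m crank '[{"tx":0,"ty":0,"tz":0.06,"rx":0,"ry":0,"rz":0.1},{"tx":0,"ty":0,"tz":0.12,"rx":0,"ry":0,"rz":0.2}]' ; python3 -c "
from h import *
s=readout.read_state();print(s['force'],s['ft_torque'])
go(.6015,-.015,.1246,.8227)"; 
```

```text
t: 18.38
position: [0.5982, -0.0162, 0.1209]
eef_rot: [-0.004, 0.367, 0.93, -0.002]
force: [-0.1, 0.1, -0.8]
grip_width: 0.0554
t: 18.75
position: [0.6033, -0.0154, 0.1275]
eef_rot: [0.002, 0.366, 0.931, -0.0]
force: [-1.0, -2.9, 5.3]
grip_width: 0.0273
[-1.02479374 -2.85449028  5.33115842] [-0.63002113  0.31471431  0.03636542]
{'t': 18.75, 'cm': array([ 0.16, -0.09,  0.29]), 'yaw': np.float64(0.8211), 'k-1': (array([ 5.40e-03, -1.50e-03,  3.14e+00]), 'j6~', np.float64(2.25)), 'k0': (array([ 0.001 ,  0.0034, -0.0016]), 'j6~', np.float64(-0.89)), 'k1': (array([ 5.40e-03, -1.50e-03,  3.14e+00]), 'j6~', np.float64(2.25))}
t: 19.0
position: [0.603, -0.0159, 0.1265]
eef_rot: [0.002, 0.458, 0.889, -0.001]
force: [-3.3, -5.1, 6.4]
grip_width: 0.0273
[-3.28911632 -5.08028668  6.40553278] [-1.04633278  0.63329831  0.19515132]
{'t': 19.0, 'cm': array([ 0.16, -0.07,  0.19]), 'yaw': np.float64(0.6189), 'k-1': (array([ 5.6000e-03, -1.0000e-04,  2.9378e+00]), 'j6~', np.float64(2.25)), 'k0': (array([ 0.    ,  0.0038, -0.2038]), 'j6~', np.float64(-0.89)), 'k1': (array([ 5.6000e-03, -1.0000e-04,  2.9378e+00]), 'j6~', np.float64(2.25))}
```

```bash
python3 -m crank '[{"tx":0,"ty":0,"tz":0,"rx":0,"ry":0,"rz":0},{"tx":0,"ty":0,"tz":0,"rx":0,"ry":0,"rz":0},{"tx":0,"ty":0,"tz":-4,"rx":0,"ry":0,"rz":0},{"tx":0,"ty":0,"tz":-8,"rx":0,"ry":0,"rz":0}]' 0.65|grep pos; python3 -c "
from h import *
go(.5935,-.143,.0126,1.523)"
```

```text
position: [0.6014, -0.0139, 0.2039]
{'t': 19.5, 'cm': array([-10.06,  -8.14,  19.13]), 'yaw': np.float64(0.6223), 'k-1': (array([-2.5000e-03,  3.0000e-04,  2.2409e+00]), 'j6~', np.float64(1.55)), 'k0': (array([-3.000e-04, -2.000e-03, -9.007e-01]), 'j6~', np.float64(-1.59)), 'k1': (array([-2.5000e-03,  3.0000e-04,  2.2409e+00]), 'j6~', np.float64(1.55))}
```

```bash
python3 -m crank '[{"tx":-4.8,"ty":-4,"tz":-0.5,"rx":0,"ry":0,"rz":-0.18},{"tx":-9.9,"ty":-8,"tz":1,"rx":0,"ry":0,"rz":-0.36},{"tx":-9.9,"ty":-8,"tz":6,"rx":0,"ry":0,"rz":-0.54},{"tx":-9.9,"ty":-8,"tz":11,"rx":0,"ry":0,"rz":-0.72},{"tx":-9.9,"ty":-8,"tz":16,"rx":0,"ry":0,"rz":-0.9},{"tx":-9.9,"ty":-8,"tz":19.1,"rx":0,"ry":0,"rz":-0.9},{"tx":-9.9,"ty":-8,"tz":19.1,"rx":0,"ry":0,"rz":-0.9}]' 0.45 20|egrep 'pos|force'; python3 -m crank '[{"tx":0,"ty":0.05,"tz":0,"rx":0,"ry":0,"rz":0},{"tx":0,"ty":0.2,"tz":0,"rx":0,"ry":0,"rz":0},{"tx":0,"ty":0.3,"tz":0,"rx":0,"ry":0,"rz":0}]' 0.25 |egrep 'pos|force'; for i in 1 2 3; do python3 -m crank '[{"tx":0,"ty":0.1,"tz":0,"rx":0,"ry":0,"rz":0}]'|egrep 'pos|force|grip'; done
```

```text
position: [0.5913, -0.1403, 0.0095]
force: [-0.4, 0.8, 0.3]
position: [0.5968, -0.1394, 0.0154]
force: [0.5, -2.9, 2.2]
position: [0.5963, -0.1383, 0.0147]
force: [1.0, -2.6, 2.3]
grip_width: 0.0214
position: [0.5957, -0.137, 0.0139]
force: [0.6, -2.9, 3.3]
grip_width: 0.0212
position: [0.5951, -0.1357, 0.0133]
force: [0.5, -2.4, 1.4]
grip_width: 0.0213
```

```bash
python3 -m crank '[{"tx":0,"ty":-0.15,"tz":-0.4,"rx":0,"ry":0,"rz":0},{"tx":0,"ty":-0.35,"tz":-0.4,"rx":0,"ry":0,"rz":0},{"tx":0,"ty":-0.45,"tz":-0.4,"rx":0,"ry":0,"rz":0}]'  |egrep 'pos|force'; for i in 1 2 3; do python3 -m crank '[{"tx":0,"ty":-0.08,"tz":0,"rx":0,"ry":0,"rz":0}]'|egrep 'pos|force'; done
```

```text
position: [0.5941, -0.1393, 0.0166]
force: [0.5, 2.8, 2.0]
position: [0.5942, -0.1403, 0.0167]
force: [1.1, 0.2, 0.2]
position: [0.5942, -0.1414, 0.0167]
force: [-0.5, 0.9, -0.1]
position: [0.5942, -0.1424, 0.0167]
force: [0.6, 0.9, -0.6]
```

```bash
python3 -c "
from h import *
go(.602,-.0148,.209,.6189)"; python3 -m crank '[{"tx":0,"ty":0.15,"tz":-5,"rx":0,"ry":0,"rz":0},{"tx":0,"ty":0.15,"tz":-10,"rx":0,"ry":0,"rz":0.18},{"tx":0,"ty":0.15,"tz":-15,"rx":0,"ry":0,"rz":0.36},{"tx":0,"ty":0.15,"tz":-19.2,"rx":0,"ry":0,"rz":0.54},{"tx":-0.2,"ty":6.4,"tz":-19.2,"rx":0,"ry":0,"rz":0.72},{"tx":-0.2,"ty":12.8,"tz":-19.2,"rx":0,"ry":0,"rz":0.904},{"tx":-0.2,"ty":12.8,"tz":-19.2,"rx":0,"ry":0,"rz":0.904},{"tx":-0.2,"ty":12.8,"tz":-19.2,"rx":0,"ry":0,"rz":0.904}]' 0.65 60;  python3 -c "
from h import *
go(.602,-.0148,.129,.6189)"
```

```text
{'t': 21.875, 'cm': array([ -0.13,  12.78, -19.23]), 'yaw': np.float64(1.5211), 'k-1': (array([ 6.0000e-04, -2.0000e-04, -2.2394e+00]), 'j6~', np.float64(-4.04)), 'k0': (array([-2.000e-04, -5.000e-04,  9.022e-01]), 'j6~', np.float64(-0.89)), 'k1': (array([ 6.0000e-04, -2.0000e-04, -2.2394e+00]), 'j6~', np.float64(-4.04))}
t: 22.88
position: [0.6028, -0.0146, 0.2089]
eef_rot: [0.0, 0.458, 0.889, -0.0]
force: [0.4, -0.2, -0.4]
grip_width: 0.0556
{'t': 22.875, 'cm': array([ 0.04, -0.07,  7.99]), 'yaw': np.float64(0.6198), 'k-1': (array([-1.2000e-03, -9.0000e-04, -3.1407e+00]), 'j6~', np.float64(-3.83)), 'k0': (array([-0.0006,  0.0008,  0.0009]), 'j6~', np.float64(-0.68)), 'k1': (array([-1.2000e-03, -9.0000e-04, -3.1407e+00]), 'j6~', np.float64(-3.83))}
```

```bash
python3 -m crank '[{"tx":0.04,"ty":-0.07,"tz":4,"rx":0,"ry":0,"rz":0},{"tx":0.04,"ty":-0.07,"tz":7.9,"rx":0,"ry":0,"rz":0},{"tx":0.04,"ty":-0.07,"tz":7.9,"rx":0,"ry":0,"rz":0}]' 0.65 60|grep pos; python3 -m crank '[{"tx":0,"ty":0,"tz":0,"rx":0,"ry":0,"rz":0},{"tx":0,"ty":0,"tz":0,"rx":0,"ry":0,"rz":0},{"tx":0,"ty":0,"tz":0,"rx":0,"ry":0,"rz":0}]' 0.2 60; python3 -m crank '[{"tx":0,"ty":0,"tz":0.06,"rx":0,"ry":0,"rz":0.1},{"tx":0,"ty":0,"tz":0.12,"rx":0,"ry":0,"rz":0.2},{"tx":0,"ty":0,"tz":0.12,"rx":0,"ry":0,"rz":0.2}]' ; python3 -c "
from h import *
s=readout.read_state();print(s['force'],s['ft_torque'])
go(.602,-.015,.1246,.6189)"; python3 -m crank '[{"tx":0,"ty":0,"tz":0,"rx":0,"ry":0,"rz":0},{"tx":0,"ty":0,"tz":0,"rx":0,"ry":0,"rz":0},{"tx":0,"ty":0,"tz":-4,"rx":0,"ry":0,"rz":0},{"tx":0,"ty":0,"tz":-8,"rx":0,"ry":0,"rz":0}]' 0.65|grep pos; python3 -c "
from h import *
go(.594,-.1407,.017,1.523)"
```

```text
position: [0.5985, -0.0163, 0.1259]
t: 23.62
position: [0.6033, -0.0157, 0.1324]
eef_rot: [0.002, 0.459, 0.888, 0.0]
force: [-1.1, -2.8, 5.8]
grip_width: 0.0274
t: 24.0
position: [0.603, -0.0159, 0.1313]
eef_rot: [0.002, 0.545, 0.838, -0.0]
force: [-2.2, -3.1, 7.1]
grip_width: 0.0273
[-2.20521904 -3.05843565  7.13873676] [-0.79143895  0.69198793  0.06951828]
{'t': 24.0, 'cm': array([ 0.12, -0.05,  0.67]), 'yaw': np.float64(0.417), 'k-1': (array([ 4.7000e-03, -1.6000e-03,  2.9397e+00]), 'j6~', np.float64(2.46)), 'k0': (array([ 0.0011,  0.0032, -0.2019]), 'j6~', np.float64(-0.68)), 'k1': (array([ 4.7000e-03, -1.6000e-03,  2.9397e+00]), 'j6~', np.float64(2.46))}
position: [0.6015, -0.0143, 0.2086]
{'t': 24.5, 'cm': array([-11.28,  -5.78,  19.16]), 'yaw': np.float64(0.4172), 'k-1': (array([-2.3000e-03,  6.0000e-04,  2.0358e+00]), 'j6~', np.float64(1.55)), 'k0': (array([-5.0000e-04, -2.0000e-03, -1.1058e+00]), 'j6~', np.float64(-1.59)), 'k1': (array([-2.3000e-03,  6.0000e-04,  2.0358e+00]), 'j6~', np.float64(1.55))}
```

```bash
python3 -m crank '[{"tx":-5.5,"ty":-2.8,"tz":-0.5,"rx":0,"ry":0,"rz":-0.18},{"tx":-11.3,"ty":-5.8,"tz":1,"rx":0,"ry":0,"rz":-0.36},{"tx":-11.3,"ty":-5.8,"tz":6,"rx":0,"ry":0,"rz":-0.54},{"tx":-11.3,"ty":-5.8,"tz":10,"rx":0,"ry":0,"rz":-0.73},{"tx":-11.3,"ty":-5.8,"tz":14,"rx":0,"ry":0,"rz":-0.91},{"tx":-11.3,"ty":-5.8,"tz":17.5,"rx":0,"ry":0,"rz":-1.105},{"tx":-11.3,"ty":-5.8,"tz":19,"rx":0,"ry":0,"rz":-1.105},{"tx":-11.3,"ty":-5.8,"tz":19,"rx":0,"ry":0,"rz":-1.105}]' 0.45 20|egrep 'pos|force'; python3 -m crank '[{"tx":0,"ty":0.05,"tz":0,"rx":0,"ry":0,"rz":0},{"tx":0,"ty":0.2,"tz":0,"rx":0,"ry":0,"rz":0},{"tx":0,"ty":0.3,"tz":0,"rx":0,"ry":0,"rz":0}]' 0.25 |egrep 'pos|force'; for i in 1 2 3; do python3 -m crank '[{"tx":0,"ty":0.08,"tz":0,"rx":0,"ry":0,"rz":0}]'|egrep 'pos|force'; done
```

```text
position: [0.594, -0.1411, 0.0177]
force: [-0.7, -1.4, -1.1]
position: [0.596, -0.1389, 0.0202]
force: [-1.4, -2.5, 1.3]
position: [0.5959, -0.1384, 0.02]
force: [1.0, -2.4, 1.4]
position: [0.5956, -0.1374, 0.0195]
force: [1.2, -2.1, 1.7]
position: [0.5954, -0.1365, 0.0191]
force: [-0.0, -2.7, 2.0]
```

```bash
python3 -c "
from h import *
go(.602,-.0148,.209,.417)"; python3 -m crank '[{"tx":0,"ty":-0.15,"tz":-5,"rx":0,"ry":0,"rz":0.1},{"tx":0,"ty":-0.15,"tz":-10,"rx":0,"ry":0,"rz":0.28},{"tx":0,"ty":-0.15,"tz":-15,"rx":0,"ry":0,"rz":0.46},{"tx":0,"ty":-0.1,"tz":-19,"rx":0,"ry":0,"rz":0.64},{"tx":-0.1,"ty":6,"tz":-19,"rx":0,"ry":0,"rz":0.82},{"tx":-0.1,"ty":12.2,"tz":-19,"rx":0,"ry":0,"rz":1.0},{"tx":-0.1,"ty":12.2,"tz":-19,"rx":0,"ry":0,"rz":1.105},{"tx":-0.1,"ty":12.2,"tz":-19,"rx":0,"ry":0,"rz":1.105}]' 0.65 60;  python3 -c "
from h import *
go(.602,-.0148,.129,.417)"
```

```text
{'t': 26.25, 'cm': array([ -0.08,  12.17, -19.  ]), 'yaw': np.float64(1.5219), 'k-1': (array([-1.2000e-03,  0.0000e+00, -2.0367e+00]), 'j6~', np.float64(-3.82)), 'k0': (array([0.0000e+00, 1.1000e-03, 1.1049e+00]), 'j6~', np.float64(-0.68)), 'k1': (array([-1.2000e-03,  0.0000e+00, -2.0367e+00]), 'j6~', np.float64(-3.82))}
t: 27.25
position: [0.6013, -0.0128, 0.208]
eef_rot: [-0.001, 0.544, 0.839, -0.0]
force: [-0.7, -0.0, -0.1]
grip_width: 0.0555
{'t': 27.25, 'cm': array([-0.22, -0.  ,  7.9 ]), 'yaw': np.float64(0.4201), 'k-1': (array([ 2.2000e-03, -2.0000e-03, -3.1385e+00]), 'j6~', np.float64(-3.62)), 'k0': (array([-0.0013, -0.0014,  0.0031]), 'j6~', np.float64(-0.48)), 'k1': (array([ 2.2000e-03, -2.0000e-03, -3.1385e+00]), 'j6~', np.float64(-3.62))}
```

```bash
python3 -m crank '[{"tx":-0.22,"ty":0,"tz":4,"rx":0,"ry":0,"rz":0.003},{"tx":-0.22,"ty":0,"tz":7.7,"rx":0,"ry":0,"rz":0.003},{"tx":-0.22,"ty":0,"tz":7.7,"rx":0,"ry":0,"rz":0.003}]' 0.65 60|grep pos; python3 -m crank '[{"tx":0,"ty":0,"tz":0,"rx":0,"ry":0,"rz":0},{"tx":0,"ty":0,"tz":0,"rx":0,"ry":0,"rz":0},{"tx":0,"ty":0,"tz":0,"rx":0,"ry":0,"rz":0}]' 0.2 60; python3 -m crank '[{"tx":0,"ty":0,"tz":0.06,"rx":0,"ry":0,"rz":0.1},{"tx":0,"ty":0,"tz":0.12,"rx":0,"ry":0,"rz":0.2},{"tx":0,"ty":0,"tz":0.12,"rx":0,"ry":0,"rz":0.2}]' ; python3 -c "
from h import *
s=readout.read_state();print(s['force'],s['ft_torque'])
go(.602,-.015,.1246,.217)"; python3 -m crank '[{"tx":0,"ty":0,"tz":0,"rx":0,"ry":0,"rz":0},{"tx":0,"ty":0,"tz":0,"rx":0,"ry":0,"rz":0},{"tx":0,"ty":0,"tz":-4,"rx":0,"ry":0,"rz":0},{"tx":0,"ty":0,"tz":-8,"rx":0,"ry":0,"rz":0}]' 0.65|grep pos; python3 -c "
from h import *
go(.594,-.1382,.017,1.523)"
```

```text
position: [0.5991, -0.0168, 0.1275]
t: 28.0
position: [0.6038, -0.0169, 0.134]
eef_rot: [0.001, 0.547, 0.837, 0.0]
force: [-2.2, -2.3, 5.3]
grip_width: 0.0277
t: 28.38
position: [0.6033, -0.0171, 0.1329]
eef_rot: [0.001, 0.628, 0.779, -0.0]
force: [-3.6, -2.3, 6.4]
grip_width: 0.0277
[-3.63902355 -2.2953149   6.40942379] [-0.48659655  0.87767071  0.16032155]
{'t': 28.375, 'cm': array([ 0.24, -0.09,  0.83]), 'yaw': np.float64(0.2139), 'k-1': (array([ 2.8000e-03, -1.9000e-03,  3.1385e+00]), 'j6~', np.float64(2.86)), 'k0': (array([ 0.0012,  0.0018, -0.0031]), 'j6~', np.float64(-0.29)), 'k1': (array([ 2.8000e-03, -1.9000e-03,  3.1385e+00]), 'j6~', np.float64(2.86))}
position: [0.6024, -0.016, 0.2105]
{'t': 28.875, 'cm': array([-11.77,  -3.39,  19.34]), 'yaw': np.float64(0.2142), 'k-1': (array([-1.8000e-03,  8.0000e-04,  1.8327e+00]), 'j6~', np.float64(1.55)), 'k0': (array([-7.0000e-04, -1.7000e-03, -1.3088e+00]), 'j6~', np.float64(-1.59)), 'k1': (array([-1.8000e-03,  8.0000e-04,  1.8327e+00]), 'j6~', np.float64(1.55))}
```

```bash
python3 -m crank '[{"tx":-5.7,"ty":-1.6,"tz":-0.5,"rx":0,"ry":0,"rz":-0.18},{"tx":-11.8,"ty":-3.4,"tz":1,"rx":0,"ry":0,"rz":-0.36},{"tx":-11.8,"ty":-3.4,"tz":5,"rx":0,"ry":0,"rz":-0.54},{"tx":-11.8,"ty":-3.4,"tz":9,"rx":0,"ry":0,"rz":-0.73},{"tx":-11.8,"ty":-3.4,"tz":13,"rx":0,"ry":0,"rz":-0.91},{"tx":-11.8,"ty":-3.4,"tz":15,"rx":0,"ry":0,"rz":-1.09},{"tx":-11.8,"ty":-3.4,"tz":17.5,"rx":0,"ry":0,"rz":-1.28},{"tx":-11.8,"ty":-3.4,"tz":19,"rx":0,"ry":0,"rz":-1.308},{"tx":-11.8,"ty":-3.4,"tz":19,"rx":0,"ry":0,"rz":-1.308}]' 0.45 20|egrep 'pos|force'; python3 -m crank '[{"tx":0,"ty":-0.05,"tz":-0.2,"rx":0,"ry":0,"rz":0},{"tx":0,"ty":-0.2,"tz":-0.2,"rx":0,"ry":0,"rz":0},{"tx":0,"ty":-0.3,"tz":-0.2,"rx":0,"ry":0,"rz":0}]' 0.25 |egrep 'pos|force'; for i in 1 2 3; do python3 -m crank '[{"tx":0,"ty":-0.08,"tz":0,"rx":0,"ry":0,"rz":0}]'|egrep 'pos|force'; done
```

```text
position: [0.5936, -0.1384, 0.0191]
force: [-0.4, 0.3, -0.1]
position: [0.5958, -0.1417, 0.024]
force: [0.9, 2.4, 1.7]
position: [0.5955, -0.1425, 0.0236]
force: [1.5, 2.7, 2.1]
position: [0.595, -0.1433, 0.0231]
force: [0.9, 3.0, 2.6]
position: [0.5947, -0.1442, 0.0228]
force: [1.3, 3.5, 1.8]
```

```bash
python3 -m crank '[{"tx":0,"ty":0.25,"tz":0,"rx":0,"ry":0,"rz":0},{"tx":0,"ty":0.4,"tz":0,"rx":0,"ry":0,"rz":0},{"tx":0,"ty":0.5,"tz":0,"rx":0,"ry":0,"rz":0}]' |egrep 'pos|force'; for i in 1 2 3; do python3 -m crank '[{"tx":0,"ty":0.08,"tz":0,"rx":0,"ry":0,"rz":0}]'|egrep 'pos|force'; done
```

```text
position: [0.5941, -0.1396, 0.0221]
force: [0.6, -1.7, -0.3]
position: [0.5943, -0.1386, 0.0222]
force: [-0.0, -1.1, -0.7]
position: [0.5946, -0.1377, 0.0224]
force: [-0.8, -1.6, -0.9]
position: [0.5948, -0.1369, 0.0225]
force: [0.7, -0.3, -0.8]
```

```bash
python3 -c "
from h import *
go(.602,-.0148,.209,.215)"; python3 -m crank '[{"tx":0,"ty":-0.15,"tz":-5,"rx":0,"ry":0,"rz":0.14},{"tx":0,"ty":-0.15,"tz":-10,"rx":0,"ry":0,"rz":0.32},{"tx":0,"ty":-0.15,"tz":-15,"rx":0,"ry":0,"rz":0.5},{"tx":0,"ty":-0.1,"tz":-18.7,"rx":0,"ry":0,"rz":0.68},{"tx":-0.15,"ty":6,"tz":-18.7,"rx":0,"ry":0,"rz":0.86},{"tx":-0.15,"ty":12.2,"tz":-18.7,"rx":0,"ry":0,"rz":1.04},{"tx":-0.15,"ty":12.2,"tz":-18.7,"rx":0,"ry":0,"rz":1.22},{"tx":-0.15,"ty":12.2,"tz":-18.7,"rx":0,"ry":0,"rz":1.308},{"tx":-0.15,"ty":12.2,"tz":-18.7,"rx":0,"ry":0,"rz":1.308}]' 0.65 60;  python3 -c "
from h import *
go(.602,-.0150,.130,.215)"
```

```text
{'t': 31.5, 'cm': array([ -0.12,  12.23, -18.65]), 'yaw': np.float64(1.522), 'k-1': (array([-0.0000e+00, -2.0000e-04, -1.8346e+00]), 'j6~', np.float64(-3.62)), 'k0': (array([-1.000e-04,  0.000e+00,  1.307e+00]), 'j6~', np.float64(-0.48)), 'k1': (array([-0.0000e+00, -2.0000e-04, -1.8346e+00]), 'j6~', np.float64(-3.62))}
t: 32.62
position: [0.6022, -0.0145, 0.2097]
eef_rot: [-0.0, 0.627, 0.779, 0.0]
force: [0.2, -0.5, -0.7]
grip_width: 0.0553
{'t': 32.625, 'cm': array([-0.05, -0.03,  7.97]), 'yaw': np.float64(0.2157), 'k-1': (array([ 4.0000e-04,  3.0000e-04, -3.1409e+00]), 'j6~', np.float64(-3.42)), 'k0': (array([ 0.0002, -0.0003,  0.0007]), 'j6~', np.float64(-0.28)), 'k1': (array([ 4.0000e-04,  3.0000e-04, -3.1409e+00]), 'j6~', np.float64(-3.42))}
```

```bash
python3 -m crank '[{"tx":-0.05,"ty":-0.03,"tz":4,"rx":0,"ry":0,"rz":0},{"tx":-0.05,"ty":-0.03,"tz":8.2,"rx":0,"ry":0,"rz":0},{"tx":-0.05,"ty":-0.03,"tz":8.2,"rx":0,"ry":0,"rz":0}]' 0.65 60|grep pos; python3 -m crank '[{"tx":0,"ty":0,"tz":0,"rx":0,"ry":0,"rz":0},{"tx":0,"ty":0,"tz":0,"rx":0,"ry":0,"rz":0},{"tx":0,"ty":0,"tz":0,"rx":0,"ry":0,"rz":0}]' 0.2 60; python3 -m crank '[{"tx":0,"ty":0,"tz":0.05,"rx":0,"ry":0,"rz":0.09},{"tx":0,"ty":0,"tz":0.11,"rx":0,"ry":0,"rz":0.18},{"tx":0,"ty":0,"tz":0.11,"rx":0,"ry":0,"rz":0.18}]' ; python3 -c "
from h import *
s=readout.read_state();print(s['force'],s['ft_torque'])
go(.602,-.015,.1246,.035)"; python3 -m crank '[{"tx":0,"ty":0,"tz":0,"rx":0,"ry":0,"rz":0},{"tx":0,"ty":0,"tz":0,"rx":0,"ry":0,"rz":0},{"tx":0,"ty":0,"tz":-4,"rx":0,"ry":0,"rz":0},{"tx":0,"ty":0,"tz":-8,"rx":0,"ry":0,"rz":0}]' 0.65|grep pos; python3 -c "
from h import *
go(.594,-.1386,.020,1.523)
go(.594,-.1386,.020,1.523-3.1416)"
```

```text
position: [0.5983, -0.0156, 0.1234]
t: 33.38
position: [0.6031, -0.016, 0.1302]
eef_rot: [0.001, 0.627, 0.779, 0.001]
force: [-3.8, -0.4, 6.0]
grip_width: 0.028
t: 33.75
position: [0.6028, -0.0162, 0.1292]
eef_rot: [0.001, 0.695, 0.719, 0.0]
force: [-4.6, -1.1, 7.4]
grip_width: 0.0279
[-4.58923737 -1.14005701  7.3653133 ] [-0.27337398  0.8925153   0.05031809]
{'t': 33.75, 'cm': array([ 0.12, -0.08,  0.46]), 'yaw': np.float64(0.0339), 'k-1': (array([ 1.7000e-03, -3.3000e-03,  3.1405e+00]), 'j6~', np.float64(3.04)), 'k0': (array([ 0.0021,  0.0011, -0.0011]), 'j6~', np.float64(-0.1)), 'k1': (array([ 1.7000e-03, -3.3000e-03,  3.1405e+00]), 'j6~', np.float64(3.04))}
position: [0.6017, -0.0154, 0.2065]
{'t': 34.25, 'cm': array([-12.29,  -1.16,  18.65]), 'yaw': np.float64(0.0341), 'k-1': (array([-1.4000e-03,  9.0000e-04,  1.6527e+00]), 'j6~', np.float64(1.55)), 'k0': (array([-9.0000e-04, -1.3000e-03, -1.4889e+00]), 'j6~', np.float64(-1.59)), 'k1': (array([-1.4000e-03,  9.0000e-04,  1.6527e+00]), 'j6~', np.float64(1.55))}
{'t': 34.25, 'cm': array([-12.29,  -1.16,  18.65]), 'yaw': np.float64(0.0341), 'k-1': (array([-9.0000e-04, -1.3000e-03, -1.4889e+00]), 'j6~', np.float64(-1.59)), 'k0': (array([-1.4000e-03,  9.0000e-04,  1.6527e+00]), 'j6~', np.float64(1.55)), 'k1': (array([-9.0000e-04, -1.3000e-03, -1.4889e+00]), 'j6~', np.float64(-1.59))}
```

```bash
python3 -m crank '[{"tx":-6,"ty":-0.6,"tz":-0.5,"rx":0,"ry":0,"rz":-0.18},{"tx":-12.3,"ty":-1.2,"tz":1,"rx":0,"ry":0,"rz":-0.36},{"tx":-12.3,"ty":-1.2,"tz":5,"rx":0,"ry":0,"rz":-0.54},{"tx":-12.3,"ty":-1.2,"tz":8,"rx":0,"ry":0,"rz":-0.73},{"tx":-12.3,"ty":-1.2,"tz":11,"rx":0,"ry":0,"rz":-0.91},{"tx":-12.3,"ty":-1.2,"tz":13,"rx":0,"ry":0,"rz":-1.09},{"tx":-12.3,"ty":-1.2,"tz":15,"rx":0,"ry":0,"rz":-1.28},{"tx":-12.3,"ty":-1.2,"tz":17,"rx":0,"ry":0,"rz":-1.488},{"tx":-12.3,"ty":-1.2,"tz":18.4,"rx":0,"ry":0,"rz":-1.488},{"tx":-12.3,"ty":-1.2,"tz":18.4,"rx":0,"ry":0,"rz":-1.488}]' 0.45 20|egrep 'pos|force'; python3 -m crank '[{"tx":0,"ty":-0.05,"tz":0,"rx":0,"ry":0,"rz":0},{"tx":0,"ty":-0.2,"tz":0,"rx":0,"ry":0,"rz":0},{"tx":0,"ty":-0.3,"tz":0,"rx":0,"ry":0,"rz":0}]' 0.25 |egrep 'pos|force'; for i in 1 2 3; do python3 -m crank '[{"tx":0,"ty":-0.08,"tz":0,"rx":0,"ry":0,"rz":0}]'|egrep 'pos|force'; done
```

```text
position: [0.5932, -0.1386, 0.0211]
force: [-0.0, -0.7, -0.3]
position: [0.5949, -0.1418, 0.0235]
force: [0.5, 2.9, 2.4]
position: [0.5947, -0.1427, 0.0233]
force: [0.4, 2.3, 1.3]
position: [0.5944, -0.1435, 0.0229]
force: [0.4, 2.4, 1.3]
position: [0.5943, -0.1443, 0.0227]
force: [-0.1, 2.4, 1.7]
```

```bash
python3 -m crank '[{"tx":0,"ty":0.15,"tz":-5,"rx":0,"ry":0,"rz":0.14},{"tx":0,"ty":0.15,"tz":-10,"rx":0,"ry":0,"rz":0.32},{"tx":0,"ty":0.15,"tz":-15,"rx":0,"ry":0,"rz":0.5},{"tx":0,"ty":0.2,"tz":-18.7,"rx":0,"ry":0,"rz":0.68},{"tx":-0.15,"ty":6.5,"tz":-18.7,"rx":0,"ry":0,"rz":0.86},{"tx":-0.15,"ty":12.9,"tz":-18.7,"rx":0,"ry":0,"rz":1.04},{"tx":-0.15,"ty":12.9,"tz":-18.7,"rx":0,"ry":0,"rz":1.22},{"tx":-0.15,"ty":12.9,"tz":-18.7,"rx":0,"ry":0,"rz":1.4},{"tx":-0.15,"ty":12.9,"tz":-18.7,"rx":0,"ry":0,"rz":1.488},{"tx":-0.15,"ty":12.9,"tz":-18.7,"rx":0,"ry":0,"rz":1.488}]' 0.65 60;  python3 -c "
from h import *
d=snap('scene','scene3.npz'); crop(d,270,150,100,85,7,'pics/s16.png')
go(.602,-.0150,.128,.034)"
```

```text
t: 37.5
position: [0.6015, -0.0161, 0.209]
eef_rot: [0.0, 0.695, 0.719, -0.001]
force: [0.2, -0.1, 0.6]
grip_width: 0.056
{'t': 37.55, 'cm': array([0.11, 0.06, 8.11]), 'yaw': np.float64(0.0356), 'k-1': (array([-1.00e-03, -1.10e-03, -3.14e+00]), 'j6~', np.float64(-3.24)), 'k0': (array([-0.0007,  0.0006,  0.0016]), 'j6~', np.float64(-0.1)), 'k1': (array([-1.00e-03, -1.10e-03, -3.14e+00]), 'j6~', np.float64(-3.24))}
```

View pics/s16.png

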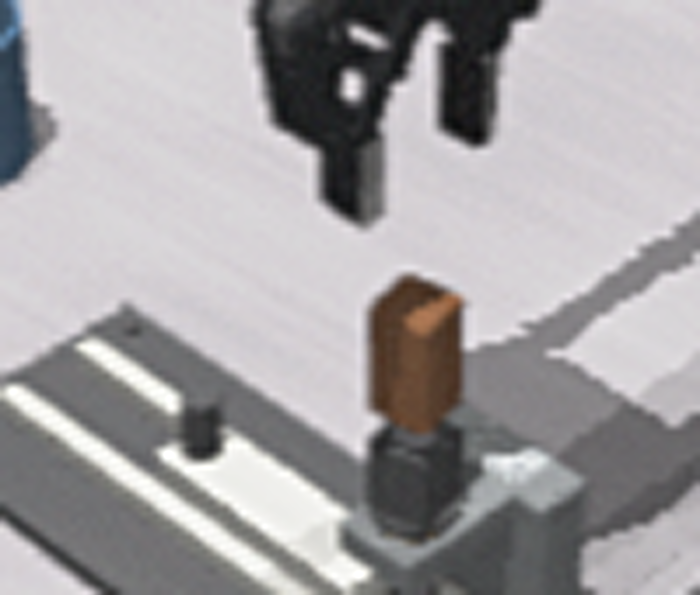

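The driver has followed the turns and the screw has sunk. The knob is at (203,430). I'll turn another 0.18 rad.

```bash
python3 -m crank '[{"tx":0.11,"ty":0.06,"tz":4,"rx":0,"ry":0,"rz":0.001},{"tx":0.11,"ty":0.06,"tz":8.3,"rx":0,"ry":0,"rz":0.001},{"tx":0.11,"ty":0.06,"tz":8.3,"rx":0,"ry":0,"rz":0.001}]' 0.65 60|grep pos; python3 -m crank '[{"tx":0,"ty":0,"tz":0,"rx":0,"ry":0,"rz":0},{"tx":0,"ty":0,"tz":0,"rx":0,"ry":0,"rz":0},{"tx":0,"ty":0,"tz":0,"rx":0,"ry":0,"rz":0}]' 0.2 60|egrep 'pos|for'; python3 -m crank '[{"tx":0,"ty":0,"tz":0.05,"rx":0,"ry":0,"rz":0.09},{"tx":0,"ty":0,"tz":0.11,"rx":0,"ry":0,"rz":0.18},{"tx":0,"ty":0,"tz":0.11,"rx":0,"ry":0,"rz":0.18}]' |egrep 'pos|for'; python3 -c "
from h import *
s=readout.read_state();print(s['force'],s['ft_torque'])
go(.602,-.015,.1246,-.146)"; python3 -m crank '[{"tx":0,"ty":0,"tz":0,"rx":0,"ry":0,"rz":0},{"tx":0,"ty":0,"tz":0,"rx":0,"ry":0,"rz":0},{"tx":0,"ty":0,"tz":-4,"rx":0,"ry":0,"rz":0},{"tx":0,"ty":0,"tz":-8,"rx":0,"ry":0,"rz":0}]' 0.65|grep pos; python3 -c "
from h import *
go(.594,-.1425,.020,1.523-3.1416)"
```

```text
position: [0.5984, -0.0146, 0.122]
position: [0.6028, -0.0145, 0.1289]
force: [-4.7, -0.1, 6.1]
position: [0.6029, -0.0146, 0.1278]
force: [-4.6, 0.3, 6.2]
[-4.56129319  0.33249608  6.17715988] [0.04578332 0.97691994 0.11387014]
{'t': 38.675, 'cm': array([-0.05, -0.08,  0.32]), 'yaw': np.float64(-0.1472), 'k-1': (array([ 2.0000e-04, -2.7000e-03,  3.1404e+00]), 'j6~', np.float64(3.22)), 'k0': (array([ 0.0017,  0.0001, -0.0012]), 'j6~', np.float64(0.08)), 'k1': (array([ 2.0000e-04, -2.7000e-03,  3.1404e+00]), 'j6~', np.float64(3.22))}
position: [0.6022, -0.0145, 0.2056]
{'t': 39.175, 'cm': array([-12.78,   1.08,  18.56]), 'yaw': np.float64(-0.147), 'k-1': (array([-7.00e-04, -7.00e-04, -1.67e+00]), 'j6~', np.float64(-1.59)), 'k0': (array([-7.0000e-04,  7.0000e-04,  1.4716e+00]), 'j6~', np.float64(1.55)), 'k1': (array([-7.00e-04, -7.00e-04, -1.67e+00]), 'j6~', np.float64(-1.59))}
```

```bash
python3 -m crank '[{"tx":-6.2,"ty":0.5,"tz":-0.5,"rx":0,"ry":0,"rz":0.18},{"tx":-12.8,"ty":1.1,"tz":1,"rx":0,"ry":0,"rz":0.36},{"tx":-12.8,"ty":1.1,"tz":5,"rx":0,"ry":0,"rz":0.54},{"tx":-12.8,"ty":1.1,"tz":8,"rx":0,"ry":0,"rz":0.73},{"tx":-12.8,"ty":1.1,"tz":11,"rx":0,"ry":0,"rz":0.91},{"tx":-12.8,"ty":1.1,"tz":13,"rx":0,"ry":0,"rz":1.09},{"tx":-12.8,"ty":1.1,"tz":15,"rx":0,"ry":0,"rz":1.28},{"tx":-12.8,"ty":1.1,"tz":17,"rx":0,"ry":0,"rz":1.47},{"tx":-12.8,"ty":1.1,"tz":18.3,"rx":0,"ry":0,"rz":1.47},{"tx":-12.8,"ty":1.1,"tz":18.3,"rx":0,"ry":0,"rz":1.47}]' 0.45 20|egrep 'pos|force'; python3 -m crank '[{"tx":0,"ty":-0.05,"tz":0,"rx":0,"ry":0,"rz":0},{"tx":0,"ty":-0.2,"tz":0,"rx":0,"ry":0,"rz":0},{"tx":0,"ty":-0.3,"tz":0,"rx":0,"ry":0,"rz":0}]' 0.25 |egrep 'pos|force'; for i in 1 2 3; do python3 -m crank '[{"tx":0,"ty":-0.08,"tz":0,"rx":0,"ry":0,"rz":0}]'|egrep 'pos|force'; done
```

```text
position: [0.5936, -0.1425, 0.0212]
force: [0.2, -0.3, 0.8]
position: [0.5956, -0.1406, 0.0235]
force: [0.4, -4.3, -0.1]
position: [0.5956, -0.1403, 0.0235]
force: [-0.3, -5.3, 2.5]
position: [0.5956, -0.1397, 0.0235]
force: [-0.5, -6.4, 1.8]
position: [0.5957, -0.1389, 0.0235]
force: [0.2, -5.3, 2.4]
```

Contact at last. I'll take more samples in both directions.

```bash
for i in 1 2 3; do python3 -m crank '[{"tx":0,"ty":-0.08,"tz":0,"rx":0,"ry":0,"rz":0}]'|egrep 'pos|force'; done; echo back;  python3 -m crank '[{"tx":0,"ty":0.2,"tz":0,"rx":0,"ry":0,"rz":0},{"tx":0,"ty":0.4,"tz":0,"rx":0,"ry":0,"rz":0},{"tx":0,"ty":0.5,"tz":0,"rx":0,"ry":0,"rz":0}]' |egrep 'pos|force'; for i in 1 2 3 4; do python3 -m crank '[{"tx":0,"ty":0.06,"tz":0,"rx":0,"ry":0,"rz":0}]'|egrep 'pos|force'; done
```

```text
position: [0.5957, -0.1381, 0.0235]
force: [-0.3, -5.8, 2.0]
position: [0.5957, -0.1373, 0.0235]
force: [-0.0, -5.7, 2.1]
position: [0.5958, -0.1365, 0.0235]
force: [-0.5, -5.8, 1.8]
back
position: [0.5943, -0.1396, 0.0221]
force: [0.2, 0.4, 0.2]
position: [0.5943, -0.14, 0.0221]
force: [-1.4, 2.2, 0.7]
position: [0.5943, -0.1402, 0.0221]
force: [0.6, 3.4, -0.2]
position: [0.5943, -0.1407, 0.0221]
force: [0.9, 5.4, -0.0]
position: [0.5943, -0.1417, 0.0221]
force: [-0.3, 3.9, -0.2]
```

```bash
for i in 1 2 3 4; do python3 -m crank '[{"tx":0,"ty":0.06,"tz":0,"rx":0,"ry":0,"rz":0}]'|egrep 'pos|force|t:'; done
```

```text
t: 42.55
position: [0.5943, -0.1427, 0.0221]
eef_rot: [-0.0, 1.0, -0.023, -0.0]
force: [0.1, 4.8, -0.8]
t: 42.68
position: [0.5942, -0.1435, 0.0222]
eef_rot: [-0.0, 1.0, -0.023, -0.0]
force: [-0.0, 3.8, -1.1]
t: 42.8
position: [0.5942, -0.1442, 0.0222]
eef_rot: [0.0, 1.0, -0.023, -0.0]
force: [-1.2, 3.5, -0.9]
t: 42.92
position: [0.5942, -0.1448, 0.0222]
eef_rot: [0.0, 1.0, -0.023, -0.0]
force: [-0.3, 2.7, -2.1]
```

```bash
python3 -c "
from h import *
go(.602,-.0146,.2056,-.147)"; python3 -m crank '[{"tx":0,"ty":-0.15,"tz":-5,"rx":0,"ry":0,"rz":-0.14},{"tx":0,"ty":-0.15,"tz":-10,"rx":0,"ry":0,"rz":-0.32},{"tx":0,"ty":-0.15,"tz":-15,"rx":0,"ry":0,"rz":-0.5},{"tx":0,"ty":-0.2,"tz":-18.4,"rx":0,"ry":0,"rz":-0.68},{"tx":0.15,"ty":-6.5,"tz":-18.4,"rx":0,"ry":0,"rz":-0.86},{"tx":0.15,"ty":-13,"tz":-18.4,"rx":0,"ry":0,"rz":-1.04},{"tx":0.15,"ty":-13,"tz":-18.4,"rx":0,"ry":0,"rz":-1.22},{"tx":0.15,"ty":-13,"tz":-18.4,"rx":0,"ry":0,"rz":-1.4},{"tx":0.15,"ty":-13,"tz":-18.4,"rx":0,"ry":0,"rz":-1.472},{"tx":0.15,"ty":-13,"tz":-18.4,"rx":0,"ry":0,"rz":-1.472}]' 0.65 60;  python3 -c "
from h import *
go(.602,-.0150,.127,-.147)"
```

```text
{'t': 42.925, 'cm': array([  0.17, -13.04, -18.34]), 'yaw': np.float64(-1.617), 'k-1': (array([3.0000e-04, 2.0000e-04, 1.6716e+00]), 'j6~', np.float64(3.01)), 'k0': (array([-2.00e-04,  3.00e-04, -1.47e+00]), 'j6~', np.float64(-0.13)), 'k1': (array([3.0000e-04, 2.0000e-04, 1.6716e+00]), 'j6~', np.float64(3.01))}
t: 44.18
position: [0.6024, -0.0159, 0.207]
eef_rot: [0.001, 0.757, 0.654, 0.0]
force: [0.1, 1.3, 0.2]
grip_width: 0.0559
{'t': 44.175, 'cm': array([ 0.09, -0.07,  8.  ]), 'yaw': np.float64(-0.146), 'k-1': (array([-2.1000e-03,  2.6000e-03, -3.1406e+00]), 'j6~', np.float64(-3.06)), 'k0': (array([0.0017, 0.0013, 0.001 ]), 'j6~', np.float64(0.08)), 'k1': (array([-2.1000e-03,  2.6000e-03, -3.1406e+00]), 'j6~', np.float64(-3.06))}
```

```bash
python3 -m crank '[{"tx":0.09,"ty":-0.05,"tz":4,"rx":0,"ry":0,"rz":0.001},{"tx":0.09,"ty":-0.05,"tz":8.2,"rx":0,"ry":0,"rz":0.001},{"tx":0.09,"ty":-0.05,"tz":8.2,"rx":0,"ry":0,"rz":0.001}]' 0.65 60|grep pos; python3 -m crank '[{"tx":0,"ty":0,"tz":0,"rx":0,"ry":0,"rz":0},{"tx":0,"ty":0,"tz":0,"rx":0,"ry":0,"rz":0},{"tx":0,"ty":0,"tz":0,"rx":0,"ry":0,"rz":0}]' 0.2 60|egrep 'pos|for'; python3 -c "
from h import *
go(.602,-.015,.1246,-.217)"
```

```text
position: [0.5981, -0.0144, 0.1205]
position: [0.6023, -0.0139, 0.127]
force: [-3.7, 1.5, 6.0]
{'t': 44.925, 'cm': array([-0.11, -0.01,  0.24]), 'yaw': np.float64(-0.1459), 'k-1': (array([ 5.0000e-04,  3.1000e-03, -3.0705e+00]), 'j6~', np.float64(-2.99)), 'k0': (array([ 0.002 , -0.0003,  0.0711]), 'j6~', np.float64(0.15)), 'k1': (array([ 5.0000e-04,  3.1000e-03, -3.0705e+00]), 'j6~', np.float64(-2.99))}
```

```bash
python3 -m crank '[{"tx":0,"ty":0,"tz":0.02,"rx":0,"ry":0,"rz":0.035},{"tx":0,"ty":0,"tz":0.04,"rx":0,"ry":0,"rz":0.071},{"tx":0,"ty":0,"tz":0.04,"rx":0,"ry":0,"rz":0.071}]' |egrep 'pos|for'; python3 -c "
from h import *
s=readout.read_state();print(s['force'],s['ft_torque'])
go(.602,-.015,.1246,-.217)"; python3 -m crank '[{"tx":0,"ty":0,"tz":0,"rx":0,"ry":0,"rz":0},{"tx":0,"ty":0,"tz":0,"rx":0,"ry":0,"rz":0},{"tx":0,"ty":0,"tz":-4,"rx":0,"ry":0,"rz":0},{"tx":0,"ty":0,"tz":-8,"rx":0,"ry":0,"rz":0}]' 0.65|grep pos; python3 -c "
from h import *
go(.594,-.1428,.020,1.523-3.1416)"
```

```text
position: [0.6024, -0.0139, 0.1266]
force: [-3.4, 2.0, 7.0]
[-3.4000151   1.96374064  7.00976915] [0.17815509 0.91277375 0.18241515]
{'t': 45.3, 'cm': array([-0.11, -0.01,  0.2 ]), 'yaw': np.float64(-0.2169), 'k-1': (array([ 4.0000e-04,  3.7000e-03, -3.1415e+00]), 'j6~', np.float64(-2.99)), 'k0': (array([ 0.0023, -0.0003,  0.0001]), 'j6~', np.float64(0.15)), 'k1': (array([ 4.0000e-04,  3.7000e-03, -3.1415e+00]), 'j6~', np.float64(-2.99))}
position: [0.6012, -0.014, 0.2041]
{'t': 45.8, 'cm': array([-12.72,   2.09,  18.41]), 'yaw': np.float64(-0.2172), 'k-1': (array([-1.1000e-03, -8.0000e-04, -1.7402e+00]), 'j6~', np.float64(-1.59)), 'k0': (array([-8.0000e-04,  1.1000e-03,  1.4014e+00]), 'j6~', np.float64(1.55)), 'k1': (array([-1.1000e-03, -8.0000e-04, -1.7402e+00]), 'j6~', np.float64(-1.59))}
```

```bash
python3 -m crank '[{"tx":-6.2,"ty":1,"tz":-0.5,"rx":0,"ry":0,"rz":0.18},{"tx":-12.7,"ty":2.1,"tz":1,"rx":0,"ry":0,"rz":0.36},{"tx":-12.7,"ty":2.1,"tz":5,"rx":0,"ry":0,"rz":0.54},{"tx":-12.7,"ty":2.1,"tz":8,"rx":0,"ry":0,"rz":0.73},{"tx":-12.7,"ty":2.1,"tz":11,"rx":0,"ry":0,"rz":0.91},{"tx":-12.7,"ty":2.1,"tz":13,"rx":0,"ry":0,"rz":1.09},{"tx":-12.7,"ty":2.1,"tz":15,"rx":0,"ry":0,"rz":1.28},{"tx":-12.7,"ty":2.1,"tz":17,"rx":0,"ry":0,"rz":1.4},{"tx":-12.7,"ty":2.1,"tz":18.2,"rx":0,"ry":0,"rz":1.4},{"tx":-12.7,"ty":2.1,"tz":18.2,"rx":0,"ry":0,"rz":1.4}]' 0.45 20|egrep 'pos|force'; python3 -m crank '[{"tx":0,"ty":0,"tz":0,"rx":0,"ry":0,"rz":0},{"tx":0,"ty":0,"tz":0,"rx":0,"ry":0,"rz":0},{"tx":0,"ty":-0.1,"tz":0,"rx":0,"ry":0,"rz":0},{"tx":0,"ty":-0.2,"tz":0,"rx":0,"ry":0,"rz":0},{"tx":0,"ty":-0.3,"tz":0,"rx":0,"ry":0,"rz":0}]' 0.25 |egrep 'pos|force'; for i in 1 2 3 4 5; do python3 -m crank '[{"tx":0,"ty":-0.08,"tz":0,"rx":0,"ry":0,"rz":0}]'|egrep 'pos|force'; done
```

```text
position: [0.5939, -0.1423, 0.0209]
force: [0.5, -0.8, 1.4]
position: [0.5954, -0.1409, 0.0227]
force: [-1.3, -7.2, 1.0]
position: [0.5955, -0.1405, 0.0227]
force: [0.7, -6.8, 1.0]
position: [0.5955, -0.1398, 0.0227]
force: [-0.5, -7.0, 1.7]
position: [0.5956, -0.1391, 0.0227]
force: [-1.0, -6.5, 0.5]
position: [0.5956, -0.1383, 0.0227]
force: [-0.8, -6.6, 1.7]
position: [0.5956, -0.1375, 0.0226]
force: [0.1, -7.0, 1.1]
```

```bash
python3 -m crank '[{"tx":0,"ty":0.2,"tz":0,"rx":0,"ry":0,"rz":0},{"tx":0,"ty":0.4,"tz":0,"rx":0,"ry":0,"rz":0},{"tx":0,"ty":0.5,"tz":0,"rx":0,"ry":0,"rz":0},{"tx":0,"ty":0.6,"tz":0,"rx":0,"ry":0,"rz":0}]' |egrep 'pos|force'; for i in 1 2 3 4 5 6; do python3 -m crank '[{"tx":0,"ty":0.08,"tz":0,"rx":0,"ry":0,"rz":0}]'|egrep 'pos|force|t:'; done
```

```text
position: [0.5945, -0.1411, 0.0218]
force: [0.0, 2.4, 0.5]
t: 48.92
position: [0.5945, -0.1412, 0.0217]
eef_rot: [-0.001, 1.0, -0.023, -0.0]
force: [-1.1, 4.3, 0.2]
t: 49.05
position: [0.5944, -0.1415, 0.0217]
eef_rot: [-0.001, 1.0, -0.023, -0.0]
force: [-0.3, 5.8, 0.2]
t: 49.18
position: [0.5944, -0.1422, 0.0217]
eef_rot: [-0.001, 1.0, -0.023, -0.0]
force: [0.9, 5.6, 1.1]
t: 49.3
position: [0.5944, -0.1429, 0.0217]
eef_rot: [-0.001, 1.0, -0.023, -0.0]
force: [0.4, 6.8, -0.2]
t: 49.42
position: [0.5943, -0.1437, 0.0217]
eef_rot: [-0.001, 1.0, -0.023, -0.0]
force: [0.8, 5.9, 0.6]
t: 49.55
position: [0.5943, -0.1445, 0.0217]
eef_rot: [-0.001, 1.0, -0.023, -0.0]
force: [0.7, 6.6, 0.8]
```

The drag is about 6.0 to 6.2 N at present, at the low edge of the band. One fine nudge of about 0.02 rad, then I verify.

```bash
python3 -c "
from h import *
go(.602,-.0146,.2056,-.217)"; python3 -m crank '[{"tx":0,"ty":-0.15,"tz":-5,"rx":0,"ry":0,"rz":-0.14},{"tx":0,"ty":-0.15,"tz":-10,"rx":0,"ry":0,"rz":-0.32},{"tx":0,"ty":-0.15,"tz":-15,"rx":0,"ry":0,"rz":-0.5},{"tx":0,"ty":-0.2,"tz":-18.4,"rx":0,"ry":0,"rz":-0.68},{"tx":0.15,"ty":-6.5,"tz":-18.4,"rx":0,"ry":0,"rz":-0.86},{"tx":0.15,"ty":-13,"tz":-18.4,"rx":0,"ry":0,"rz":-1.04},{"tx":0.15,"ty":-13,"tz":-18.4,"rx":0,"ry":0,"rz":-1.22},{"tx":0.15,"ty":-13,"tz":-18.4,"rx":0,"ry":0,"rz":-1.401},{"tx":0.15,"ty":-13,"tz":-18.4,"rx":0,"ry":0,"rz":-1.401},{"tx":0.15,"ty":-13,"tz":-18.4,"rx":0,"ry":0,"rz":-1.401}]' 0.65 60|grep pos;  python3 -c "
from h import *
go(.602,-.0148,.126,-.217)"
```

```text
{'t': 49.55, 'cm': array([  0.15, -13.06, -18.36]), 'yaw': np.float64(-1.6172), 'k-1': (array([-1.1000e-03,  2.7000e-03,  1.7414e+00]), 'j6~', np.float64(3.08)), 'k0': (array([-2.6000e-03, -1.1000e-03, -1.4002e+00]), 'j6~', np.float64(-0.07)), 'k1': (array([-1.1000e-03,  2.7000e-03,  1.7414e+00]), 'j6~', np.float64(3.08))}
position: [0.602, -0.0169, 0.206]
{'t': 50.8, 'cm': array([ 0.2 , -0.04,  8.  ]), 'yaw': np.float64(-0.2192), 'k-1': (array([ 5.0000e-04, -1.0000e-04,  3.1394e+00]), 'j6~', np.float64(3.29)), 'k0': (array([ 0.0001,  0.0003, -0.0022]), 'j6~', np.float64(0.15)), 'k1': (array([ 5.0000e-04, -1.0000e-04,  3.1394e+00]), 'j6~', np.float64(3.29))}
```

```bash
python3 -m crank '[{"tx":0.2,"ty":-0.04,"tz":4,"rx":0,"ry":0,"rz":-0.002},{"tx":0.2,"ty":-0.04,"tz":8,"rx":0,"ry":0,"rz":-0.002},{"tx":0.2,"ty":-0.04,"tz":8,"rx":0,"ry":0,"rz":-0.002}]' 0.65 60|grep pos; python3 -m crank '[{"tx":0,"ty":0,"tz":0,"rx":0,"ry":0,"rz":0},{"tx":0,"ty":0,"tz":0,"rx":0,"ry":0,"rz":0},{"tx":0,"ty":0,"tz":0,"rx":0,"ry":0,"rz":0}]' 0.2 60|egrep 'pos|for'; python3 -c "
from h import *
s=readout.read_state();print(s['force'],s['ft_torque'])
go(.602,-.015,.1246,-.235)"
```

```text
position: [0.5985, -0.0147, 0.122]
position: [0.6029, -0.0146, 0.1284]
force: [-3.7, -0.1, 7.4]
[-3.71340572 -0.06491634  7.43106028] [0.09685184 0.81646507 0.051737  ]
{'t': 51.55, 'cm': array([-0.06, -0.08,  0.38]), 'yaw': np.float64(-0.2142), 'k-1': (array([ 4.0000e-04,  3.5000e-03, -3.1208e+00]), 'j6~', np.float64(-2.97)), 'k0': (array([ 0.0023, -0.0003,  0.0208]), 'j6~', np.float64(0.17)), 'k1': (array([ 4.0000e-04,  3.5000e-03, -3.1208e+00]), 'j6~', np.float64(-2.97))}
```

```bash
python3 -m crank '[{"tx":0,"ty":0,"tz":0.01,"rx":0,"ry":0,"rz":0.014},{"tx":0,"ty":0,"tz":0.02,"rx":0,"ry":0,"rz":0.028},{"tx":0,"ty":0,"tz":0.02,"rx":0,"ry":0,"rz":0.028}]' |egrep 'pos|for'; python3 -c "
from h import *
s=readout.read_state();print(s['force'],s['ft_torque'])
go(.602,-.015,.1246,-.235)"; python3 -m crank '[{"tx":0,"ty":0,"tz":0,"rx":0,"ry":0,"rz":0},{"tx":0,"ty":0,"tz":0,"rx":0,"ry":0,"rz":0},{"tx":0,"ty":0,"tz":-4,"rx":0,"ry":0,"rz":0},{"tx":0,"ty":0,"tz":-8,"rx":0,"ry":0,"rz":0}]' 0.65|grep pos; python3 -c "
from h import *
go(.594,-.1425,.0195,1.523-3.1416)"
```

```text
position: [0.6029, -0.0146, 0.1284]
force: [-4.0, -0.1, 6.8]
[-4.03032113 -0.07865955  6.80651667] [-7.26620132e-05  8.65457000e-01  1.52007979e-01]
{'t': 51.925, 'cm': array([-0.06, -0.08,  0.38]), 'yaw': np.float64(-0.2416), 'k-1': (array([-0.    , -0.0039,  3.1349]), 'j6~', np.float64(3.31)), 'k0': (array([ 0.0025, -0.    , -0.0066]), 'j6~', np.float64(0.17)), 'k1': (array([-0.    , -0.0039,  3.1349]), 'j6~', np.float64(3.31))}
position: [0.6017, -0.0145, 0.2058]
{'t': 52.425, 'cm': array([-12.61,   2.35,  18.63]), 'yaw': np.float64(-0.2421), 'k-1': (array([-1.2000e-03, -1.0000e-03, -1.7651e+00]), 'j6~', np.float64(-1.59)), 'k0': (array([-9.0000e-04,  1.1000e-03,  1.3765e+00]), 'j6~', np.float64(1.55)), 'k1': (array([-1.2000e-03, -1.0000e-03, -1.7651e+00]), 'j6~', np.float64(-1.59))}
```

```bash
python3 -m crank '[{"tx":-6.2,"ty":1.1,"tz":-0.5,"rx":0,"ry":0,"rz":0.18},{"tx":-12.6,"ty":2.3,"tz":1,"rx":0,"ry":0,"rz":0.36},{"tx":-12.6,"ty":2.3,"tz":5,"rx":0,"ry":0,"rz":0.54},{"tx":-12.6,"ty":2.3,"tz":8,"rx":0,"ry":0,"rz":0.73},{"tx":-12.6,"ty":2.3,"tz":11,"rx":0,"ry":0,"rz":0.91},{"tx":-12.6,"ty":2.3,"tz":13,"rx":0,"ry":0,"rz":1.09},{"tx":-12.6,"ty":2.3,"tz":15,"rx":0,"ry":0,"rz":1.28},{"tx":-12.6,"ty":2.3,"tz":17,"rx":0,"ry":0,"rz":1.376},{"tx":-12.6,"ty":2.3,"tz":18.3,"rx":0,"ry":0,"rz":1.376},{"tx":-12.6,"ty":2.3,"tz":18.3,"rx":0,"ry":0,"rz":1.376}]' 0.45 20|egrep 'pos|force'; python3 -m crank '[{"tx":0,"ty":0,"tz":0,"rx":0,"ry":0,"rz":0},{"tx":0,"ty":0,"tz":0,"rx":0,"ry":0,"rz":0},{"tx":0,"ty":-0.1,"tz":0,"rx":0,"ry":0,"rz":0},{"tx":0,"ty":-0.2,"tz":0,"rx":0,"ry":0,"rz":0},{"tx":0,"ty":-0.3,"tz":0,"rx":0,"ry":0,"rz":0}]' 0.25 |egrep 'pos|force'; for i in 1 2 3 4 5 6; do python3 -m crank '[{"tx":0,"ty":-0.08,"tz":0,"rx":0,"ry":0,"rz":0}]'|egrep 'pos|force'; done
```

```text
position: [0.5932, -0.1421, 0.0215]
force: [0.2, -0.1, 0.1]
position: [0.5949, -0.1406, 0.0234]
force: [-0.2, -6.6, 0.9]
position: [0.5949, -0.1403, 0.0234]
force: [-0.5, -6.5, 1.3]
position: [0.595, -0.1396, 0.0234]
force: [-0.2, -7.8, 0.4]
position: [0.595, -0.1389, 0.0234]
force: [-1.0, -6.9, 0.8]
position: [0.5951, -0.1381, 0.0234]
force: [-0.1, -7.0, 2.7]
position: [0.5951, -0.1373, 0.0234]
force: [-1.3, -7.7, 1.7]
position: [0.5952, -0.1365, 0.0235]
force: [-0.9, -6.5, 0.9]
```

```bash
python3 -m crank '[{"tx":0,"ty":0.25,"tz":0,"rx":0,"ry":0,"rz":0},{"tx":0,"ty":0.45,"tz":0,"rx":0,"ry":0,"rz":0},{"tx":0,"ty":0.55,"tz":0,"rx":0,"ry":0,"rz":0},{"tx":0,"ty":0.65,"tz":0,"rx":0,"ry":0,"rz":0}]' |egrep 'pos|force'; for i in 1 2 3 4 5 6; do python3 -m crank '[{"tx":0,"ty":0.08,"tz":0,"rx":0,"ry":0,"rz":0}]'|egrep 'pos|force|t:'; done
```

```text
position: [0.594, -0.1402, 0.0225]
force: [-0.1, 4.3, 0.6]
t: 55.68
position: [0.594, -0.1404, 0.0225]
eef_rot: [-0.001, 1.0, -0.024, -0.0]
force: [0.3, 5.7, 0.6]
t: 55.8
position: [0.5939, -0.1408, 0.0225]
eef_rot: [-0.001, 1.0, -0.024, -0.0]
force: [0.1, 5.9, 0.4]
t: 55.92
position: [0.5939, -0.1416, 0.0225]
eef_rot: [-0.001, 1.0, -0.024, -0.0]
force: [-0.2, 6.0, 1.0]
t: 56.05
position: [0.5939, -0.1423, 0.0225]
eef_rot: [-0.001, 1.0, -0.024, -0.0]
force: [0.3, 6.4, 1.1]
t: 56.18
position: [0.5938, -0.1431, 0.0225]
eef_rot: [-0.001, 1.0, -0.024, -0.0]
force: [0.7, 6.4, 0.5]
t: 56.3
position: [0.5938, -0.1439, 0.0225]
eef_rot: [-0.001, 1.0, -0.024, -0.0]
force: [-0.1, 7.5, 0.5]
```

The drag averages about 6.75 N raw over both directions, or 6.3 N corrected for vertical load, so it is in the band. I'll push the nose back deeper under the foot, then withdraw.

```bash
python3 -m crank '[{"tx":0,"ty":-0.2,"tz":0,"rx":0,"ry":0,"rz":0},{"tx":0,"ty":-0.35,"tz":0,"rx":0,"ry":0,"rz":0},{"tx":0,"ty":-0.45,"tz":0,"rx":0,"ry":0,"rz":0},{"tx":0,"ty":-0.55,"tz":0,"rx":0,"ry":0,"rz":0},{"tx":0,"ty":-0.65,"tz":0,"rx":0,"ry":0,"rz":0},{"tx":0,"ty":-0.75,"tz":0,"rx":0,"ry":0,"rz":0}]' |egrep 'pos|force'; for i in 1 2; do python3 -m crank '[{"tx":0,"ty":-0.09,"tz":0,"rx":0,"ry":0,"rz":0}]'|egrep 'pos|force|t:'; done;  python3 -m crank '[{"tx":0,"ty":0.17,"tz":0,"rx":0,"ry":0,"rz":0},{"tx":0,"ty":0.17,"tz":0,"rx":0,"ry":0,"rz":0},{"tx":0,"ty":0.17,"tz":-3,"rx":0,"ry":0,"rz":0},{"tx":0,"ty":0.17,"tz":-8,"rx":0,"ry":0,"rz":0},{"tx":0,"ty":2,"tz":-14,"rx":0,"ry":0,"rz":0},{"tx":0,"ty":6,"tz":-18,"rx":0,"ry":0,"rz":0},{"tx":0,"ty":6,"tz":-18,"rx":0,"ry":0,"rz":0}]' 0.4; python3 -c "
from h import *
d=snap('scene','scene3.npz'); crop(d,240,130,130,110,6,'pics/s17.png')
for a,b in ((0,0),): print(onz(d,0,0,0) is None)"
```

```text
position: [0.5947, -0.1398, 0.0231]
force: [0.3, -5.0, -0.2]
t: 57.18
position: [0.5948, -0.1391, 0.0232]
eef_rot: [0.001, 1.0, -0.023, 0.0]
force: [-0.2, -6.5, -0.2]
t: 57.3
position: [0.5948, -0.1383, 0.0232]
eef_rot: [0.001, 1.0, -0.023, 0.0]
force: [-1.0, -5.8, 0.5]
t: 58.18
position: [0.5946, -0.1994, 0.2084]
eef_rot: [0.002, 1.0, -0.025, 0.005]
force: [0.5, -0.1, 0.4]
grip_width: 0.0342
False
```

View pics/s17.png

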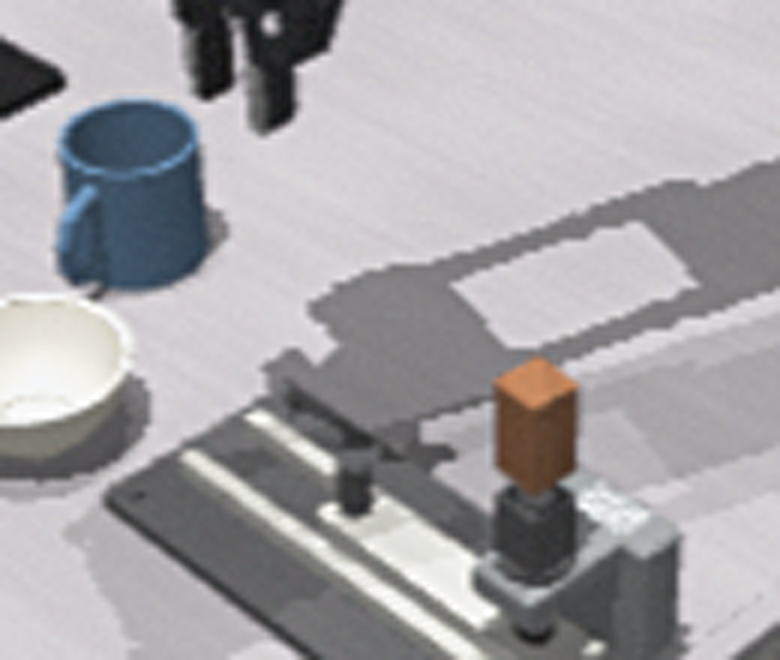

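The driver is seated at (535,470), the knob is at (355,480), and the bowl and mug are undisturbed. Corrected for vertical load the drag is only about 6.2 N, and the clock is at 58 s. I'll give it one more tiny nudge for margin.

```bash
python3 -c "
from h import *
go(.602,-.0146,.206,-.2416)"; python3 -m crank '[{"tx":0.1,"ty":-4,"tz":0.2,"rx":0,"ry":0,"rz":-0.18},{"tx":0.2,"ty":-9,"tz":0.2,"rx":0,"ry":0,"rz":-0.36},{"tx":0.3,"ty":-14,"tz":0.2,"rx":0,"ry":0,"rz":-0.54},{"tx":0.2,"ty":-18.5,"tz":0.2,"rx":0,"ry":0,"rz":-0.72},{"tx":0.2,"ty":-18.5,"tz":0.2,"rx":0,"ry":0,"rz":-0.9},{"tx":0.2,"ty":-18.5,"tz":0.2,"rx":0,"ry":0,"rz":-1.08},{"tx":0.2,"ty":-18.5,"tz":0.2,"rx":0,"ry":0,"rz":-1.26},{"tx":0.2,"ty":-18.5,"tz":0.2,"rx":0,"ry":0,"rz":-1.376},{"tx":0.2,"ty":-18.5,"tz":0.2,"rx":0,"ry":0,"rz":-1.376},{"tx":0.2,"ty":-18.5,"tz":0.2,"rx":0,"ry":0,"rz":-1.376}]' 0.65 60|grep pos;  python3 -c "
from h import *
go(.602,-.0148,.126,-.2416)"
```

```text
{'t': 58.225, 'cm': array([ 1.000e-02, -1.832e+01, -1.000e-01]), 'yaw': np.float64(-1.6197), 'k-1': (array([-0.0032, -0.0039,  1.7635]), 'j6~', np.float64(3.02)), 'k0': (array([ 0.0037, -0.0031, -1.3781]), 'j6~', np.float64(-0.12)), 'k1': (array([-0.0032, -0.0039,  1.7635]), 'j6~', np.float64(3.02))}
position: [0.6015, -0.0111, 0.1994]
{'t': 59.475, 'cm': array([-0.34,  0.16,  7.34]), 'yaw': np.float64(-0.2434), 'k-1': (array([3.0000e-04, 3.7000e-03, 3.1398e+00]), 'j6~', np.float64(3.32)), 'k0': (array([-0.0024,  0.0002, -0.0018]), 'j6~', np.float64(0.18)), 'k1': (array([3.0000e-04, 3.7000e-03, 3.1398e+00]), 'j6~', np.float64(3.32))}
```

```bash
python3 -m crank '[{"tx":-0.34,"ty":0.12,"tz":3.4,"rx":0,"ry":0,"rz":-0.002},{"tx":-0.34,"ty":0.12,"tz":7.3,"rx":0,"ry":0,"rz":-0.002},{"tx":-0.34,"ty":0.12,"tz":7.3,"rx":0,"ry":0,"rz":-0.002}]' 0.65 60|grep pos; python3 -m crank '[{"tx":0,"ty":0,"tz":0,"rx":0,"ry":0,"rz":0},{"tx":0,"ty":0,"tz":0,"rx":0,"ry":0,"rz":0},{"tx":0,"ty":0,"tz":0,"rx":0,"ry":0,"rz":0}]' 0.2 60|egrep 'pos|for'; python3 -c "
from h import *
s=readout.read_state();print(s['force'],s['ft_torque'])
go(.602,-.015,.1246,-.2636)"
```

```text
position: [0.5989, -0.015, 0.1235]
position: [0.6031, -0.0149, 0.1299]
force: [-4.1, 2.4, 6.9]
[-4.07057794  2.36356283  6.92767281] [0.47452125 1.02939767 0.20606789]
{'t': 60.225, 'cm': array([-0.04, -0.1 ,  0.53]), 'yaw': np.float64(-0.2399), 'k-1': (array([ 1.4000e-03,  1.7000e-03, -3.1179e+00]), 'j6~', np.float64(-2.94)), 'k0': (array([ 0.0011, -0.0009,  0.0237]), 'j6~', np.float64(0.2)), 'k1': (array([ 1.4000e-03,  1.7000e-03, -3.1179e+00]), 'j6~', np.float64(-2.94))}
```

Torque is already up at regrip, so there's little windup to lose and I'll use a smaller turn, 0.012 rad.

```bash
python3 -m crank '[{"tx":0,"ty":0,"tz":0.01,"rx":0,"ry":0,"rz":0.012},{"tx":0,"ty":0,"tz":0.01,"rx":0,"ry":0,"rz":0.012},{"tx":0,"ty":0,"tz":0.01,"rx":0,"ry":0,"rz":0.012}]' |egrep 'pos|for'; python3 -c "
from h import *
s=readout.read_state();print(s['force'],s['ft_torque'])
go(.602,-.015,.1246,-.235)"; python3 -m crank '[{"tx":0,"ty":0,"tz":0,"rx":0,"ry":0,"rz":0},{"tx":0,"ty":0,"tz":0,"rx":0,"ry":0,"rz":0},{"tx":0,"ty":0,"tz":-4,"rx":0,"ry":0,"rz":0},{"tx":0,"ty":0,"tz":-8,"rx":0,"ry":0,"rz":0}]' 0.65|grep pos; python3 -c "
from h import *
go(.594,-.1405,.0195,1.523-3.1416)"
```

```text
position: [0.6031, -0.0149, 0.1298]
force: [-4.5, 2.0, 5.9]
[-4.54664598  1.98661853  5.88705819] [0.47372555 1.00745292 0.16718638]
{'t': 60.6, 'cm': array([-0.04, -0.1 ,  0.52]), 'yaw': np.float64(-0.2518), 'k-1': (array([-1.3000e-03, -1.9000e-03,  3.1248e+00]), 'j6~', np.float64(3.31)), 'k0': (array([ 0.0012, -0.0009, -0.0168]), 'j6~', np.float64(0.17)), 'k1': (array([-1.3000e-03, -1.9000e-03,  3.1248e+00]), 'j6~', np.float64(3.31))}
position: [0.6025, -0.0155, 0.2079]
{'t': 61.1, 'cm': array([-12.31,   2.31,  18.84]), 'yaw': np.float64(-0.2523), 'k-1': (array([-1.0000e-03, -5.0000e-04, -1.7753e+00]), 'j6~', np.float64(-1.59)), 'k0': (array([-4.0000e-04,  1.0000e-03,  1.3663e+00]), 'j6~', np.float64(1.55)), 'k1': (array([-1.0000e-03, -5.0000e-04, -1.7753e+00]), 'j6~', np.float64(-1.59))}
```

```bash
python3 -m crank '[{"tx":-6.1,"ty":1.1,"tz":-0.3,"rx":0,"ry":0,"rz":0.18},{"tx":-12.3,"ty":2.3,"tz":1,"rx":0,"ry":0,"rz":0.36},{"tx":-12.3,"ty":2.3,"tz":5,"rx":0,"ry":0,"rz":0.54},{"tx":-12.3,"ty":2.3,"tz":8,"rx":0,"ry":0,"rz":0.73},{"tx":-12.3,"ty":2.3,"tz":11,"rx":0,"ry":0,"rz":0.91},{"tx":-12.3,"ty":2.3,"tz":13,"rx":0,"ry":0,"rz":1.09},{"tx":-12.3,"ty":2.3,"tz":15,"rx":0,"ry":0,"rz":1.28},{"tx":-12.3,"ty":2.3,"tz":17,"rx":0,"ry":0,"rz":1.366},{"tx":-12.3,"ty":2.3,"tz":18.5,"rx":0,"ry":0,"rz":1.366},{"tx":-12.3,"ty":2.3,"tz":18.5,"rx":0,"ry":0,"rz":1.366}]' 0.45 20|egrep 'pos|force'; python3 -m crank '[{"tx":0,"ty":0,"tz":0,"rx":0,"ry":0,"rz":0},{"tx":0,"ty":0,"tz":0,"rx":0,"ry":0,"rz":0},{"tx":0,"ty":-0.1,"tz":0,"rx":0,"ry":0,"rz":0},{"tx":0,"ty":-0.2,"tz":0,"rx":0,"ry":0,"rz":0},{"tx":0,"ty":-0.3,"tz":0,"rx":0,"ry":0,"rz":0}]' 0.25 |egrep 'pos|force'; for i in 1 2 3 4 5; do python3 -m crank '[{"tx":0,"ty":-0.08,"tz":0,"rx":0,"ry":0,"rz":0}]'|egrep 'pos|force|t:'; done
```

```text
position: [0.5932, -0.14, 0.0212]
force: [0.2, 0.1, -0.7]
position: [0.5949, -0.1384, 0.0233]
force: [-0.4, -7.2, 1.2]
t: 63.1
position: [0.595, -0.1382, 0.0233]
eef_rot: [0.001, 1.0, -0.023, 0.001]
force: [-0.7, -8.0, 1.9]
t: 63.22
position: [0.5951, -0.1376, 0.0233]
eef_rot: [0.002, 1.0, -0.023, 0.001]
force: [-1.4, -6.9, 0.5]
t: 63.35
position: [0.5952, -0.1368, 0.0233]
eef_rot: [0.002, 1.0, -0.023, 0.001]
force: [0.1, -7.2, 0.8]
t: 63.48
position: [0.5952, -0.136, 0.0233]
eef_rot: [0.002, 1.0, -0.023, 0.001]
force: [-0.4, -6.8, 0.5]
t: 63.6
position: [0.5952, -0.1352, 0.0233]
eef_rot: [0.002, 1.0, -0.023, 0.001]
force: [0.5, -7.5, 0.7]
```

```bash
python3 -m crank '[{"tx":0,"ty":0.17,"tz":0,"rx":0,"ry":0,"rz":0},{"tx":0,"ty":0.17,"tz":0,"rx":0,"ry":0,"rz":0},{"tx":0,"ty":0.17,"tz":-3,"rx":0,"ry":0,"rz":0},{"tx":0,"ty":0.17,"tz":-8,"rx":0,"ry":0,"rz":0},{"tx":0,"ty":2,"tz":-14,"rx":0,"ry":0,"rz":0},{"tx":0,"ty":4,"tz":-18,"rx":0,"ry":0,"rz":0},{"tx":0,"ty":4,"tz":-18,"rx":0,"ry":0,"rz":0}]' 0.4; python3 -c "
from h import *
d=snap('scene','scene3.npz'); crop(d,240,130,130,110,6,'pics/s18.png')"
```

```text
t: 64.47
position: [0.5957, -0.1749, 0.2081]
eef_rot: [0.001, 1.0, -0.024, 0.004]
force: [-0.6, 0.2, 0.5]
grip_width: 0.0334
```

View pics/s18.png

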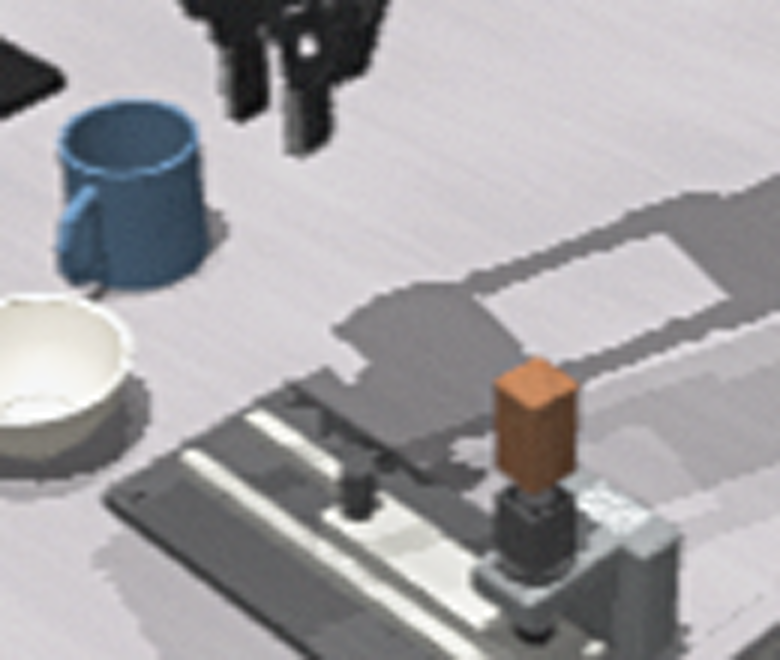

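The arm is clear. The driver stands seated at (535,470), the knob is at (357,485), the foot rests on the block at about (533,630), and the bowl and mug are untouched.

```bash
python3 -c "
from rig import ctrl
print(ctrl.job_done())"
```

```text
the job is handed in; nothing more can be done
None
```

The job is handed in at about 64.5 s of the 72 s allowed. The block is at rest under the screw with a drag of about 6.5 N.

- **What I did:** I pushed the block in by its knob, set the driver on the screw, and wound the screw down clockwise in steps of about 1.8 rad in all. After each step except the last two small nudges' shared check, I felt the drag with a short push, a short pull, or both. I then left the nose an estimated 15 mm past the screw axis. The driver is still on the screw and the arm is clear.
- **Last drag check:** The final push read 6.8–8.0 N, mean 7.3 N. That falls to about 6.7 N once I take off the friction from about 1 N of downward load by the fingers. I did not repeat the pull after the last 0.012 rad nudge. Just before it, push and pull gave about 6.4 and 6.1 N by the same correction, so I put the final drag at 6.5 ± 0.3 N.
- **What disagreed:**
  - The fingertips sat roughly 30 mm higher than the reported tool position, so my first push passed over the knob without touching it; the later grips were set by the images.
  - The force readings scatter by about 0.5 N.
- **Bystanders:** The bowl and mug look undisturbed in the last picture. The tin was outside that picture and I did not check it again, but the arm never went near it.

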